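# Lid-interlock check: seat the angle gauge, hold the sprung lid at its index

## Task

Get the UV box ready for its lid-switch check. Lower the lid-angle gauge onto the two locating pins on the box's deck until its base lies flush, pivot end towards the hinge, and let go of it without changing the setting of its index arm; then lift the sprung lid by its handle until the line along the lid's side is in line with the index arm, and finish holding it there, still gripping the handle and with nothing else propping the lid. Leave the other things on the bench where they are.

Things in the scene. Friction and masses are not known exactly. Their poses are not given: they have to be found in the camera images.
- uv_box: Fixed bench UV box: white housing 240 (x) x 320 (y) x 80 mm high; origin at the centre of its underside, x to its back (hinge side), y to its left, z up. Left part: chamber with lid (y -50 to +160 mm; closed lid's top 110 mm above the bench). Right part: flat deck 80 mm above the bench, display and keys in front, two upright steel locating pins in the rear part.
- pin_rear (a point): Foot of the rear locating pin, on its axis at the deck's top: at (90, -93, 80) mm in the box's frame. Pin 8 mm in diameter, 21 mm high, the top 9 mm tapered to 3 mm. Axes as the box's.
- pin_front (a point): Foot of the front locating pin, the same size, 90 mm in front of the rear one: at (0, -93, 80) mm in the box's frame. Axes as the box's.
- lid_hinge (a point): Middle of the lid's hinge axis (parallel to the box's y), at (108, 55, 96) mm in the box's frame. Axes as the box's.
- uv_lid (a joint): Lid angle in rad: 0 closed and level, grows as the front rises, stop at 1.3. A spring pulls it shut: lifting straight up at the bar takes about 6 N at the start and about 14 N to hold it at 0.75 rad; it falls shut when let go.
- lid_bar (a point): Middle of the round bar of the lid's steel bow handle: 12 mm in diameter, 88 mm free between two posts, parallel to the hinge axis, centre 42 mm above the lid's top. With the lid closed it is 195 mm in front of and 56 mm above the hinge axis; it turns with the lid and can turn in the grip. The lid reaches 33 mm further forward than the bar. (The rules call the bar uv_lid_c11.) Axes as the lid's.
- lid_line (a point): Middle of the thin dark line along the lid's right side face; the line runs through the hinge axis. Axes as the lid's: x along the line towards the hinge.
- gauge: Loose lid-angle gauge, bare aluminium, 0.2 to 0.36 kg, 125 mm high: base plate 140 (x) x 50 (y) x 8 mm, an upright quadrant frame 6 mm thick along its left edge (y = 18 mm), a grip block on top. It stands on its base. Origin at the centre of the underside; x points to the pivot end. Seated, its axes point as the box's and its index pivot lies on the lid's hinge axis.
- gauge_grip (a point): Centre of the gauge's grip block, 36 (x) x 10 (y, the width to grip) x 26 mm high; at (8, 18, 112) mm in the gauge's frame. Axes as the gauge's.
- gauge_round (a point): Centre of the gauge's round hole (9.5 mm, through the 8 mm base) at the underside: (45, -10, 0) mm in the gauge's frame. It belongs over the rear pin. Axes as the gauge's.
- gauge_slot (a point): Centre of the gauge's slot (14.5 x 9.5 mm, long way along x) at the underside: (-45, -10, 0) mm in the gauge's frame. It belongs over the front pin. Axes as the gauge's.
- gauge_index (a joint): Angle of the gauge's index arm (steel, 110 mm long, pivoted 16 mm above the base at the gauge's x = 63 mm) above the level, in rad; clamped by a stiff pivot at a different setting (0.35 to 0.75) each time. With the gauge seated, the lid is in line with the arm when the lid angle equals this value.
- index_tip (a point): Tip of the index arm, 104 mm from its pivot. Axes as the arm's: x along the arm towards the pivot.
- bottle_b: Bystander: brown bottle with a blue cap, 47 mm across, 100 mm high; origin at the centre of its underside.
- vial_dark: Bystander: dark vial with a white cap, 33 mm across, 73 mm high; origin under its centre.
- slide_box: Bystander: box of slides, 32 x 82 x 30 mm; origin under its centre.
- forceps: Bystander: steel forceps lying flat, 21 x 125 x 10 mm; origin under the centre.
Not all that is in view belongs to the job. What is shaped like the gauge but yellow is not meant.

How it is judged:
By the outcome, as a careful person would: the job done as asked, in the order asked, and still so for the second after the job is handed in, while the arm keeps its last pose, push and grip.
It also fails if it takes over 53 s, if anything falls off the work surface, if the arm or the gripper's body presses on something with over 40 N, if the wrist force passes 120 N, or if a joint passes its speed limit or range.

## Robot

A 7-joint arm with a two-finger parallel gripper is mounted at the origin on a cart in front of the work surface, level with it; the furniture and walls round the work are solid. World frame = base frame: x ahead of the robot, y to its left, z up, the work surface at z = 0. Lengths are in m, angles in rad, forces in N, time in s.
With the tool pointing down it reaches from about 0.4 to 0.9 m from the base axis. Payload 5.6 kg.
Tool frame: the origin (TCP) lies at the very end of the fingers, on their centre line; the grasp point (between the pads) lies 19 mm behind it; y points along the fingers, x is the direction in which the jaws open and shut, and the axes are right-handed (so a half turn about y gives the same grasp; the last joint's range is limited). The gripper opens to 92 mm and grips with 3 to 60 N. Pads are 20 mm wide; open, the fingers measure 128 mm over their backs; the gripper's body (75 mm by 189 mm) begins 69 mm behind the grasp point.
Start: joints at [1.109, 0.468, -0.012, 1.603, 0.006, 1.071, -0.056], TCP at [0.264, -0.594, 0.215] pointing down, gripper open.
Joint ranges: [-2.53, 2.53], [-0.31, 2.02], [-1.57, 1.55], [0.28, 2.44], [-1.29, 4.43], [0.15, 1.84], [-2.92, 2.92]. Speed limits (rad/s): [2.57, 2.57, 3.14, 3.14, 3.14, 3.14, 3.14].

## Interface

Orientations are given as [roll, pitch, yaw] about the fixed x, y, z axes, in that order (R = Rz(yaw) Ry(pitch) Rx(roll)).
In Python, from station import r, cams, ticket, nets gives the robot as it stands.
- The arm moves only by the tool apply_moves, never from a script. Its argument "commands" is a list of rows, each a list of 2 entries, a list of its own where there are three numbers: the shift along the world's x, y, z in mm, then the turn about the world's z in rad. In form: [[[dx, dy, dz], roll], ...]. A call has 1 to 8 rows; each row is the pose to reach, as a shift and turn from the pose commanded when the call began; what a row does not reach only later rows make up. A row lasts 1/10 s, in which the tool goes at most 50 mm and 8.59 degrees, less where a joint would pass 70% of its speed; a pose out of reach is approached as far as the arm can. A call with a gripper value outside its range is refused whole. "grip" is the closure, from -1 (fully open) to 1 (shut), so that 0 is half open, set as the call begins (left out, the last holds). The fingers move at their own pace and stop on an object; the grip force is fixed at half the most. Time passes only in rows, so rows that repeat a pose let the fingers close. It gives the time, the measured TCP pose, the force and the opening at its end, in the units of the state.
- r.sense(): the state, without advancing time (a new reading comes with each control period).
- cams.capture(name): name is "scene" or "top" or "wrist"; returns a dict with "frame" (384x512x3 uint8, blue, green, red), "mtx" (3x3 intrinsics, pixels), "k1" (the pictures are not rectified: a ray, as slopes to the right and down, at radius r is drawn at 1 + k1 r^2 times it, then the intrinsics apply), "rvec" (rotation vector, rad) and "tvec" (3), from world to camera coordinates, as OpenCV has them. Camera axes: x right, y down, z forward; pixel columns grow to the right and rows downward; lengths in m; the calibration is good to about 2 mm. A picture is of the moment at which its call begins. There is no depth.
- ticket.sign_off(): hands the job in, once; it reports no verdict.
Trained networks look in the newest picture that a camera, given by its name, has taken for a name from the list of things; names that differ only in an ending like _2 or _b are one class to them, and where a whole thing is asked for, a point or a joint stands for the part that bears it (a point fixed in the world has none). Each returns a list of dicts, best first, with "conf" (0 to 1); they miss things now and then, are a little off and sometimes report something else, mostly with a low value. They report only what shows in the picture. A call takes as long as a camera call. They do not tell look-alikes from the thing itself.
- nets.spot_in(camera, target): "at" ([column, row] in pixels, amid what is visible of it).
- nets.cut_out(camera, target): "pixels" (384x512 bool, what is visible of it) and "at" ([column, row] in pixels, amid what is visible of it).
The state is a dict: "time": time; "q": joint angles; "qvel": joint speeds; "joint_torque": joint torques, N m; "ee_pos": TCP position; "eef_rot": TCP orientation; "ft_force": force on the tool from outside, world axes, zero at the start; "ft_torque": the same for the moment, N m; "grip_width": opening from 0.0 (shut) to 1.0 (fully open).
Only numpy, scipy, OpenCV 4.12 (cv2) and the standard library are available. Lean on these libraries where they do the work, as an engineer would, in place of code of your own. Each camera call takes 0.05 s, during which the arm holds its last target.

## Working session

There is one attempt and no reset: what is moved stays moved. The work goes in short steps, Python scripts to look and compute and a tool call to move; the robot and the scene stay as the last step left them, time stands still between calls to the robot, and variables do not carry over. Pictures are saved under pics/ and viewed, and the job is handed in when it is done.

Besides the shell and the picture viewer there is one more tool, called after "Request:" as name([rows], argument=value, ...), one row to a line, values as JSON. apply_moves: Moves the arm, as the interface text tells. Its arguments: {"type":"object","properties":{"commands":{"type":"array","items":{"type":"array"}},"grip":{"type":"number"}},"required":["commands"]}

```bash
ls; mkdir -p pics; python3 - <<'E'
from station import r,cams,ticket,nets
import cv2
s=r.sense(); print(s)
for n in ["scene","top","wrist"]:
    c=cams.capture(n); cv2.imwrite(f"pics/{n}0.png",c["frame"]); print(n,c["mtx"],c["k1"],c["rvec"],c["tvec"])
    for t in ["uv_box","gauge","gauge_grip","lid_bar","pin_rear","pin_front","index_tip","gauge_round","gauge_slot"]:
        print(t,[(d["at"],round(d["conf"],2)) for d in nets.spot_in(n,t)][:3])
E
```

```text
pics
{'time': 0.0, 'q': array([ 1.10900406,  0.46837263, -0.01160556,  1.60364544,  0.00602417,
        1.07141952, -0.05625476]), 'qvel': array([-0.00072717,  0.00155612,  0.00067732, -0.00019282, -0.00075604,
        0.00104515,  0.00222607]), 'joint_torque': array([-1.44729042e-04, -5.20571172e+01, -1.27106733e-02, -2.43748999e+01,
       -5.66276070e-02,  1.74114743e-02,  1.54044701e-04]), 'ee_pos': array([ 0.26401108, -0.59330614,  0.2136343 ]), 'eef_rot': array([-1.57094225,  0.00180495, -1.15200877]), 'ft_force': array([-0.50495718, -0.28693273,  0.47844086]), 'ft_torque': array([-0.00750989,  0.03557694,  0.00591844]), 'grip_width': 0.999977635063662}
scene [[439.7659464    0.         251.00687591]
 [  0.         439.7659464  187.98918323]
 [  0.           0.           1.        ]] 0.03969800107128113 [ 1.13592096 -2.33031479  1.03273129] [0.3449268  0.36864948 1.18952795]
uv_box [([203.2, 214.8], 0.55)]
gauge [([299.5, 204.4], 0.96), ([331.6, 186.6], 0.83)]
gauge_grip [([333.5, 183.8], 0.65), ([298.3, 202.4], 0.59), ([187.2, 214.5], 0.42)]
lid_bar [([189.5, 216.0], 0.92)]
pi
[... 692 characters left out ...]
0.76), ([357.2, 148.2], 0.26)]
pin_rear [([220.1, 172.7], 0.95)]
pin_front [([219.0, 174.6], 0.95), ([369.6, 221.7], 0.59)]
index_tip [([220.7, 171.5], 0.5), ([368.4, 217.5], 0.45)]
gauge_round [([367.7, 222.2], 0.94), ([320.5, 215.8], 0.81)]
gauge_slot [([318.1, 215.1], 0.91), ([365.4, 221.3], 0.58)]
wrist [[273.25580576   0.         248.67818999]
 [  0.         273.25580576 195.2828379 ]
 [  0.           0.           1.        ]] -0.06626555070465598 [-2.44148554  1.58488964  0.21206527] [-0.65082413 -0.03038601  0.39046078]
uv_box [([68.5, 1.0], 0.52)]
gauge [([68.5, 1.5], 0.46)]
gauge_grip []
lid_bar []
pin_rear []
pin_front []
index_tip []
gauge_round [([68.7, 2.9], 0.43)]
gauge_slot []
```

View pics/scene0.png

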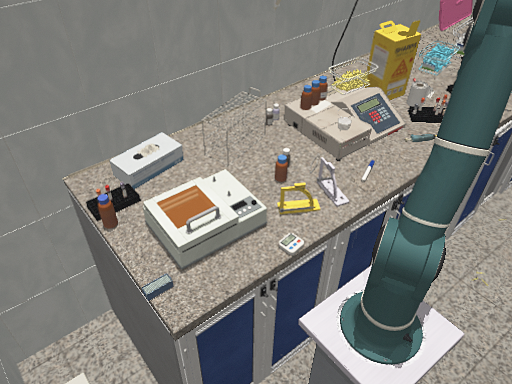

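View pics/top0.png

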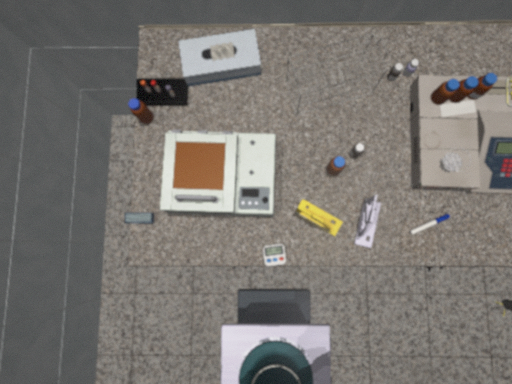

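View pics/wrist0.png

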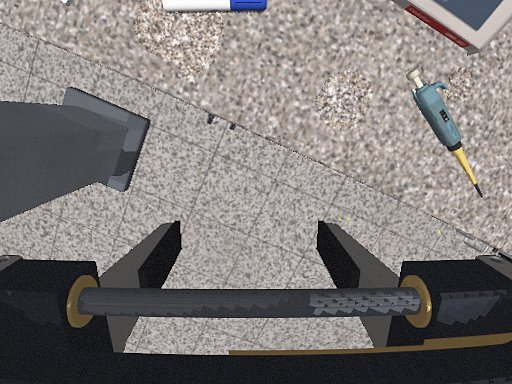

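The scene view shows the box at about (205,215), the bare gauge at (332,185) and the yellow decoy at (299,204). In the top view, the bare gauge is at (368,222), the decoy at (320,217), and the pins at about (252,143) and (250,172). The wrist view shows none of these yet. I'll zoom in next.

```bash
cat > h.py <<'E'
import numpy as np, cv2
from scipy.optimize import least_squares
from scipy.spatial.transform import Rotation as Rn
def proj(c,P):
    P=np.atleast_2d(np.asarray(P,float)); R,_=cv2.Rodrigues(np.asarray(c["rvec"])); X=P@R.T+np.asarray(c["tvec"]).ravel()
    s=X[:,:2]/X[:,2:]; r2=(s**2).sum(1,keepdims=True); s=s*(1+c["k1"]*r2); K=np.asarray(c["mtx"])
    return s*[K[0,0],K[1,1]]+[K[0,2],K[1,2]]
def ray(c,uv):
    K=np.asarray(c["mtx"]); d=np.array([(uv[0]-K[0,2])/K[0,0],(uv[1]-K[1,2])/K[1,1]]); s=d.copy()
    for _ in range(20): s=d/(1+c["k1"]*(s@s))
    R,_=cv2.Rodrigues(np.asarray(c["rvec"])); o=-R.T@np.asarray(c["tvec"]).ravel(); v=R.T@np.array([s[0],s[1],1.]); return o,v/np.linalg.norm(v)
def atz(c,uv,z):
    o,v=ray(c,uv); return o+v*(z-o[2])/v[2]
def tri(obs):
    A=np.zeros((3,3));b=np.zeros(3)
    for c,uv in obs:
        o,v=ray(c,uv);M=np.eye(3)-np.outer(v,v);A+=M;b+=M@o
    return np.linalg.solve(A,b)
def T(x,y,yaw,P):
    P=np.atleast_2d(P); c,s=np.cos(yaw),np.sin(yaw)
    return np.c_[x+c*P[:,0]-s*P[:,1], y+s*P[:,0]+c*P[:,1], P[:,2]]
def zoom(f,x0,y0,x1,y1,k): return cv2.resize(f[y0:y1,x0:x1],None,fx=k,fy=k,interpolation=cv2.INTER_CUBIC)
import pickle
def save(n,c): pickle.dump(c,open(f"pics/{n}.pkl","wb"))
def load(n): return pickle.load(open(f"pics/{n}.pkl","rb"))
E
python3 - <<'E'
from station import r,cams,nets
from h import *
for n in ["scene","top"]:
    c=cams.capture(n); save(n+"0",dict(c))
    f=c["frame"]
    if n=="top":
        cv2.imwrite("pics/top_box.png",zoom(f,155,120,285,225,6)); cv2.imwrite("pics/top_g.png",zoom(f,290,180,400,255,7))
    else:
        cv2.imwrite("pics/sc_box.png",zoom(f,135,160,275,270,5)); cv2.imwrite("pics/sc_g.png",zoom(f,270,145,360,220,8))
    for t in ["gauge","uv_box","uv_lid"]:
        for d in nets.cut_out(n,t): print(n,t,d["at"],d["conf"],d["pixels"].sum())
E
```

```text
scene gauge [300.3, 205.3] 0.9 741
scene gauge [328.7, 189.9] 0.68 708
scene gauge [323.1, 175.5] 0.44 4
scene uv_box [202.4, 215.7] 0.88 7527
scene uv_box [317.8, 178.9] 0.64 46
scene uv_box [155.7, 287.8] 0.35 459
scene uv_lid [187.0, 215.0] 0.7 4310
scene uv_lid [334.3, 184.7] 0.4 561
top gauge [318.6, 218.3] 0.7 795
top gauge [370.9, 223.4] 0.63 799
top uv_box [217.3, 173.6] 0.64 9559
top uv_lid [198.4, 174.9] 0.69 5873
```

View pics/top_box.png

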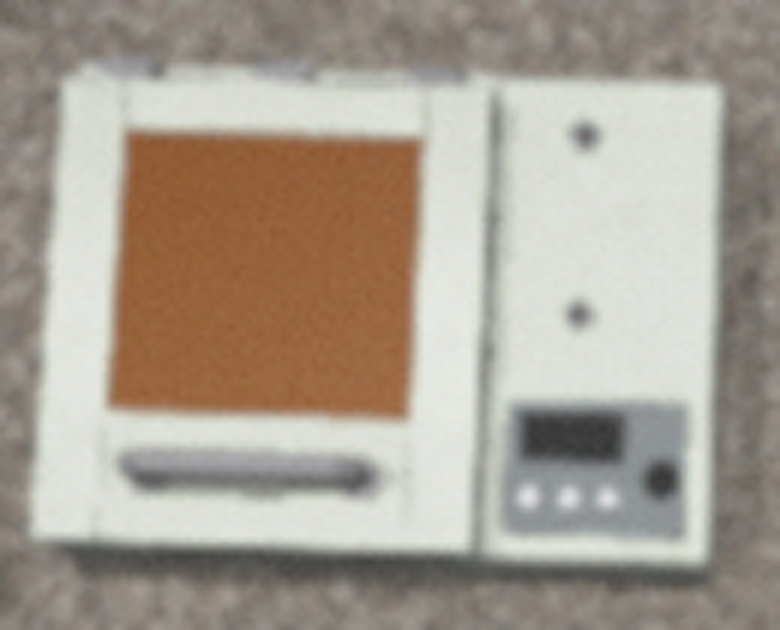

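View pics/top_g.png

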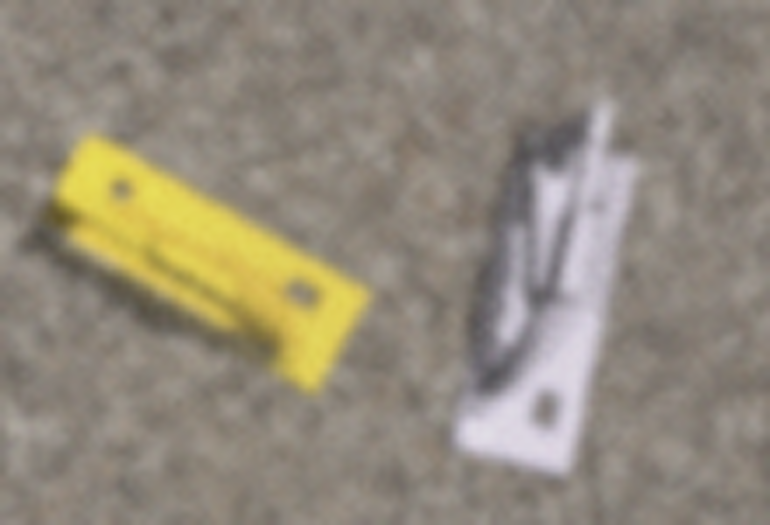

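View pics/sc_box.png

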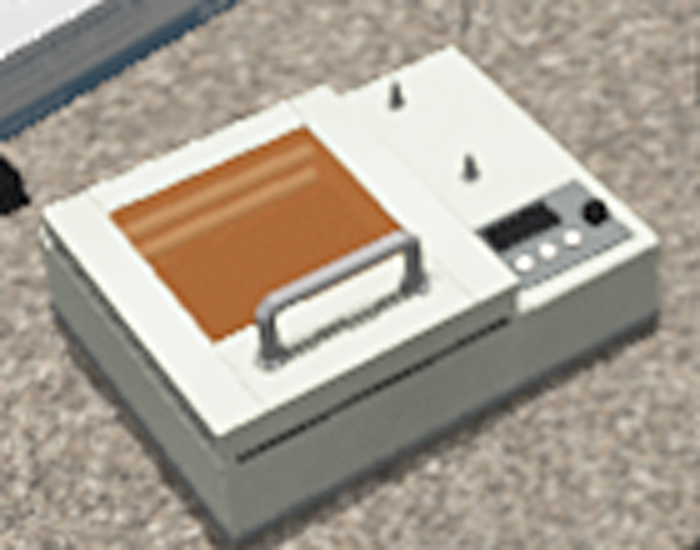

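View pics/sc_g.png

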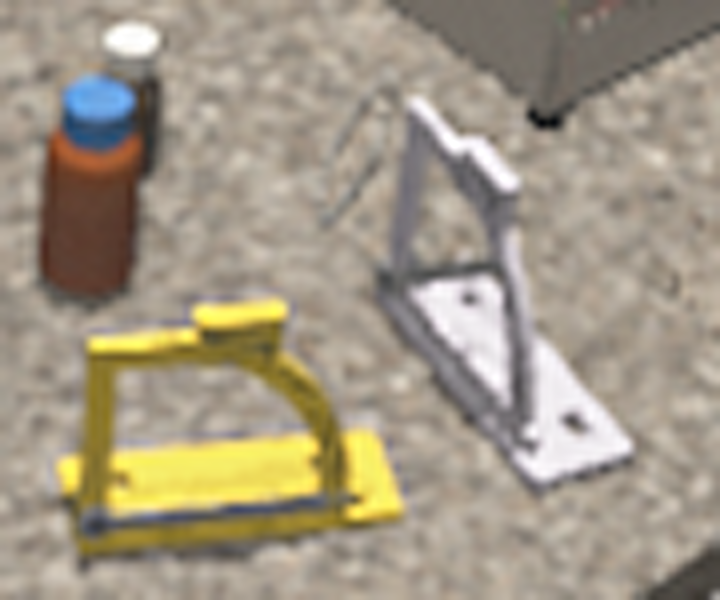

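```bash
cat > fit0.py <<'E'
from h import *
t=load("top0"); s=load("scene0")
zt=lambda u,v,k,x0,y0:((u+.5)/k-.5+x0,(v+.5)/k-.5+y0)
B=lambda u,v:zt(u,v,6,155,120); G=lambda u,v:zt(u,v,7,290,180); SB=lambda u,v:zt(u,v,5,135,160); SG=lambda u,v:zt(u,v,8,270,145)
box=[(t,B(585,135),(.09,-.093,.092)),(t,B(578,315),(0,-.093,.092)),(t,B(722,85),(.12,-.16,.08)),(t,B(708,562),(-.12,-.16,.08)),
(s,SB(397,107),(.09,-.093,.08)),(s,SB(470,180),(0,-.093,.08)),(s,SB(397,86),(.09,-.093,.101)),(s,SB(470,156),(0,-.093,.101)),(s,SB(452,46),(.12,-.16,.08)),(s,SB(658,240),(-.12,-.16,.08))]
g=[(t,G(455,440),(-.07,.025,.008)),(t,G(570,470),(-.07,-.025,.008)),(t,G(635,160),(.07,-.025,.008)),(t,G(545,408),(-.045,-.01,.006)),(t,G(598,203),(.045,-.01,.006)),
(s,SG(632,450),(-.07,-.025,.008)),(s,SG(540,485),(-.07,.025,.008)),(s,SG(575,422),(-.045,-.01,.005)),(s,SG(470,298),(.045,-.01,.005))]
def fit(L,x0):
    def f(p): return np.concatenate([ (proj(c,T(*p,np.array([P])))[0]-uv) for c,uv,P in L])
    q=least_squares(f,x0,loss="soft_l1"); print(np.round(q.x,4)); print(np.round(f(q.x).reshape(-1,2),1).tolist()); return q.x
b=fit(box,[.6,.1,0]); gg=fit(g,[.5,-.3,0])
print("pins",T(*b,[[.09,-.093,.08],[0,-.093,.08]]),"bar",T(*b,[[.108-.195,.055,.152]]))
print("grip",T(*gg,[[.008,.018,.112]]))
E
python3 fit0.py
```

```text
[ 0.5936  0.1626 -0.0334]
[[-0.1, -0.1], [-0.1, 0.1], [0.2, 0.1], [0.2, 1.4], [-0.4, -0.3], [-0.2, -0.2], [-0.7, -0.8], [-0.4, -0.1], [0.1, -0.1], [0.7, 0.2]]
[ 0.4499 -0.2823 -0.2612]
[[0.3, 0.4], [0.2, 0.5], [0.9, -0.1], [0.5, -0.1], [-0.6, 0.5], [-0.0, -0.3], [-1.0, -0.7], [-0.6, 0.4], [-0.6, 0.3]]
pins [[0.68048393 0.0666491  0.08      ]
 [0.59053407 0.06965294 0.08      ]] bar [[0.50852219 0.2204742  0.152     ]]
grip [[ 0.46230699 -0.26695748  0.112     ]]
```

```bash
python3 - <<'E'
from station import r,cams
from h import *
c=cams.capture("wrist"); st=r.sense()
R,_=cv2.Rodrigues(c["rvec"]); o=-R.T@np.array(c["tvec"]).ravel()
E=Rn.from_euler("xyz",st["eef_rot"]).as_matrix()
print("cam in tool",E.T@(o-st["ee_pos"])); print("axes in tool (rows x,y,z)",R@E)
print(o, R[2])
t=load("top0")
for uv in [(302.5,201.2),(342.5,221.5),(335.5,235)]: print(atz(t,uv,.008))
E
```

```text
cam in tool [ 0.00074899 -0.17014864  0.07372665]
axes in tool (rows x,y,z) [[ 9.99999856e-01 -3.26836973e-05  5.35255823e-04]
 [ 5.07824543e-04 -2.62956515e-01 -9.64807553e-01]
 [ 1.72282484e-04  9.64807686e-01 -2.62956460e-01]]
[ 0.33195045 -0.56456065  0.38474545] [-0.24021404 -0.10712342 -0.96479106]
[ 0.51563304 -0.08495362  0.008     ]
[ 0.45306466 -0.20519273  0.008     ]
[ 0.41235839 -0.1827912   0.008     ]
```

Request:
apply_moves([
  [[224, 509, 0], -0.68],
  [[224, 509, 0], -0.68],
  [[224, 509, 0], -0.68],
  [[224, 509, 0], -0.68],
  [[224, 509, 0], -0.68],
  [[224, 509, 0], -0.68],
  [[224, 509, 0], -0.68],
  [[224, 509, 0], -0.68],
])

```text
time: 2.75
ee_pos: [0.4247, -0.2291, 0.215]
eef_rot: [-1.57, -0.0, -1.832]
ft_force: [1.1, 0.2, 0.4]
grip_width: 0.999
```

Request:
apply_moves([
  [[63, 144, 0], 0],
  [[63, 144, 0], 0],
  [[63, 144, 0], 0],
  [[63, 144, 0], 0],
  [[63, 144, 0], 0],
])

```text
time: 3.25
ee_pos: [0.4876, -0.0853, 0.2147]
eef_rot: [-1.571, 0.0, -1.828]
ft_force: [-0.8, -0.2, -0.6]
grip_width: 1.003
```

```bash
python3 - <<'E'
from station import r,cams
from h import *
c=cams.capture("wrist"); save("w1",dict(c)); f=c["frame"]; print(r.sense()["ee_pos"])
cv2.imwrite("pics/w1.png",f); cv2.imwrite("pics/w1z.png",zoom(f,312,60,512,210,4))
E
```

```text
[ 0.48692107 -0.08723984  0.21453856]
```

View pics/w1.png

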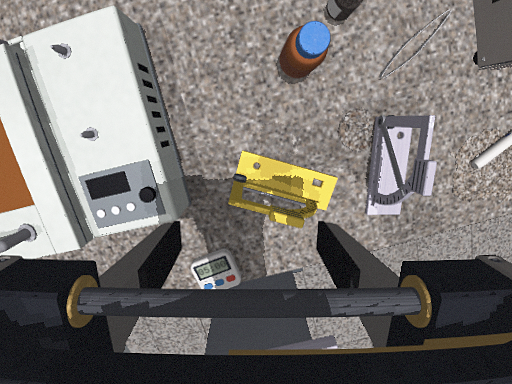

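View pics/w1z.png

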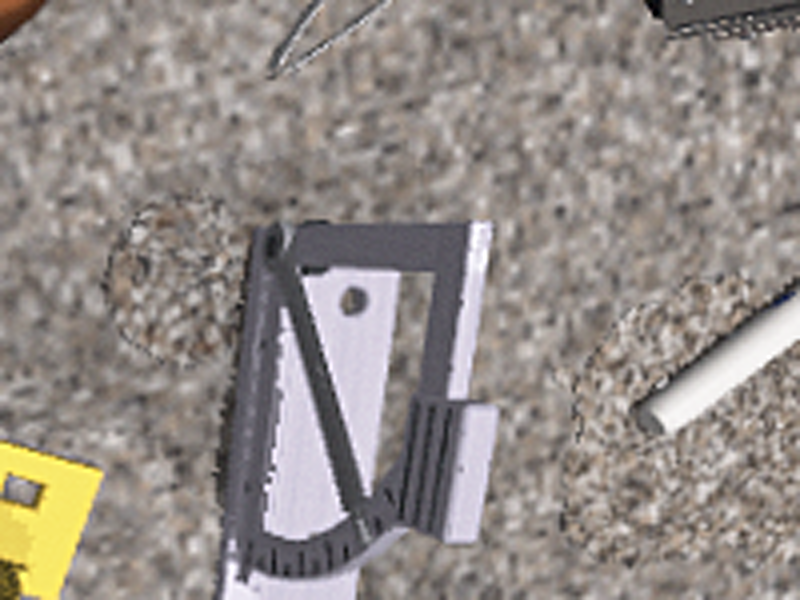

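```bash
cat > fit1.py <<'E'
exec(open("fit0.py").read())
w=load("w1"); W=lambda u,v:zt(u,v,4,312,60)
gw=[(w,W(355,301),(.045,-.01,.008)),(w,W(463,400),(.026,.023,.125)),(w,W(497,403),(.026,.013,.125)),(w,W(440,540),(-.01,.023,.125)),(w,W(475,545),(-.01,.013,.125))]
print("wrist only"); a=fit(gw,gg)
print("all"); a2=fit(gw+g,gg)
def ang(p,yp,pv,tip):
    n=np.array([-np.sin(p[2]),np.cos(p[2]),0]); q=T(*p,[[0,yp,0]])[0]
    out=[]
    for uv in (pv,tip):
        o,v=ray(w,uv); X=o+v*(n@(q-o))/(n@v); d=X-[p[0],p[1],0]; out.append([np.cos(p[2])*d[0]+np.sin(p[2])*d[1],X[2]])
    out=np.array(out); d=out[0]-out[1]; d2=np.array([.063,.016])-out[1]
    return np.round(out,4).tolist(), np.hypot(*d),np.arctan2(-d[1],d[0]),np.hypot(*d2),np.arctan2(-d2[1],d2[0])
for p in (a,a2):
    for yp in (.021,.024,.026): print(yp,ang(p,yp,W(274,243),W(365,541)))
# wrist box check
print(np.round(proj(w,T(*b,[[.09,-.093,.08],[0,-.093,.08],[.09,-.093,.101],[0,-.093,.101]])),1))
E
python3 fit1.py; python3 -c "
from h import *
w=load('w1'); cv2.imwrite('pics/w1b.png',zoom(w['frame'],20,20,170,160,5))"
```

```text
[ 0.5936  0.1626 -0.0334]
[[-0.1, -0.1], [-0.1, 0.1], [0.2, 0.1], [0.2, 1.4], [-0.4, -0.3], [-0.2, -0.2], [-0.7, -0.8], [-0.4, -0.1], [0.1, -0.1], [0.7, 0.2]]
[ 0.4499 -0.2823 -0.2612]
[[0.3, 0.4], [0.2, 0.5], [0.9, -0.1], [0.5, -0.1], [-0.6, 0.5], [-0.0, -0.3], [-1.0, -0.7], [-0.6, 0.4], [-0.6, 0.3]]
pins [[0.68048393 0.0666491  0.08      ]
 [0.59053407 0.06965294 0.08      ]] bar [[0.50852219 0.2204742  0.152     ]]
grip [[ 0.46230699 -0.26695748  0.112     ]]
wrist only
[ 0.4498 -0.2809 -0.2717]
[[-0.5, -0.0], [0.0, 0.2], [1.0, -0.3], [-0.4, 0.6], [0.0, -0.5]]
all
[ 0.4499 -0.2812 -0.2591]
[[-0.6, -0.2], [-0.0, 0.3], [1.0, -0.3], [-0.1, 0.7], [0.4, -0.5], [-0.0, 0.5], [-0.1, 0.5], [0.5, -0.1], [0.2, -0.1], [-1.0, 0.5], [-0.2, -0.2], [-1.1, -0.6], [-0.8, 0.6], [-0.8, 0.4]]
0.021 ([[0.0634, 0.0087], [-0.0193, 0.0892]], np.float64(0.11539026111024801), np.float64(0.7713578917710093), np.float64(0.11013239617902472), np.float64(0.726746526346513))
0.024 ([[0.0633, 0.0151], [-0.018, 0.0942]], np.float64(0.11344393022620869), np.float64(0.7713578917710098), np.float64(0.11256399633479318), np.float64(0.7675731091526091))
0.026 ([[0.0633, 0.0193], [-0.0171, 0.0975]], np.float64(0.11214637630351587), np.float64(0.771357891771009), np.float64(0.11428554029759018), np.float64(0.7937974571713908))
0.021 ([[0.0635, 0.0098], [-0.0195, 0.0883]], np.float64(0.1142076888846574), np.float64(0.7576888434773053), np.float64(0.10963661221108108), np.float64(0.7195636915701868))
0.024 ([[0.0635, 0.0161], [-0.0181, 0.0933]], np.float64(0.11227658260049125), np.float64(0.7576888434773049), np.float64(0.1120228316941764), np.float64(0.7611883338996877))
0.026 ([[0.0634, 0.0203], [-0.0172, 0.0966]], np.float64(0.11098917841104713), np.float64(0.7576888434773054), np.float64(0.11371763640456513), np.float64(0.7879376950120931))
[[ 63.6  52.9]
 [ 90.8 135.8]
 [ 50.4  48.3]
 [ 79.9 136.9]]
```

View pics/w1b.png

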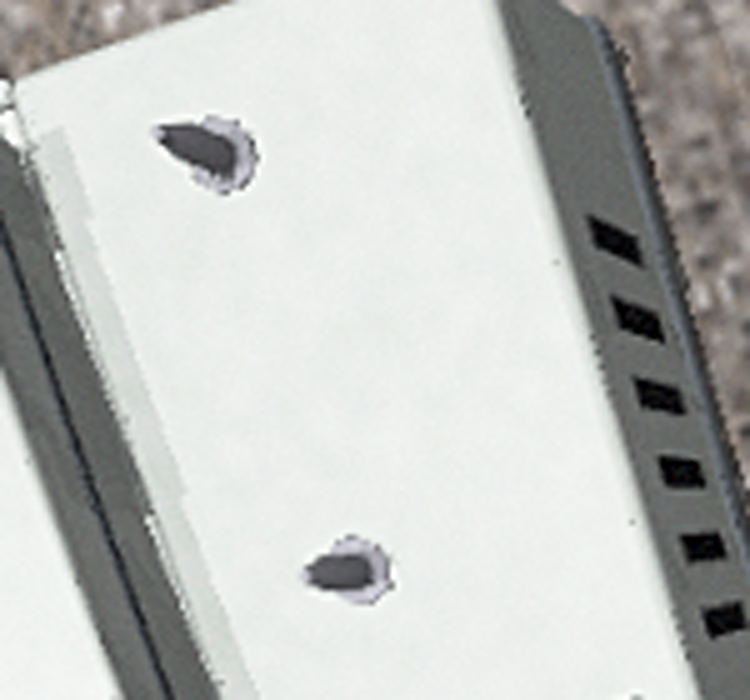

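The wrist view shows the bare gauge from its left: pivot at about (380,120), arm tip at about (403,195), grip block at about (427,178). The box pins are at about (65,50) and (91,134). The index arm reads about 0.75 rad. I'll move over the grip block with the jaws half open.

Request:
apply_moves([
  [[-26, -181, -20], 0],
  [[-26, -181, -40], 0],
  [[-26, -181, -50], 0],
  [[-26, -181, -60], 0],
  [[-26, -181, -60], 0],
  [[-26, -181, -60], 0],
  [[-26, -181, -60], 0],
], grip=0)

```text
time: 4.0
ee_pos: [0.4611, -0.2679, 0.1551]
eef_rot: [-1.57, 0.0, -1.832]
ft_force: [-0.1, 0.6, 0.6]
grip_width: 0.499
```

```bash
python3 - <<'E'
from station import r,cams
from h import *
c=cams.capture("wrist"); save("w2",dict(c)); f=c["frame"]; s=r.sense(); print(s["ee_pos"],s["eef_rot"])
cv2.imwrite("pics/w2.png",zoom(f,100,0,412,384,1.5))
print(proj(c,T(.4499,-.2812,-.262,[[.045,-.01,.008],[.026,.013,.125],[.026,.023,.125],[-.01,.013,.125],[-.01,.023,.125]])))
E
```

```text
[ 0.46147094 -0.26741445  0.15535954] [-1.56969948e+00  9.71744959e-05 -1.83116435e+00]
[[270.26561074 153.78559379]
 [251.2667996  196.55554226]
 [238.12057548 196.54304135]
 [251.10641122 240.10545633]
 [238.55412055 240.09020034]]
```

View pics/w2.png

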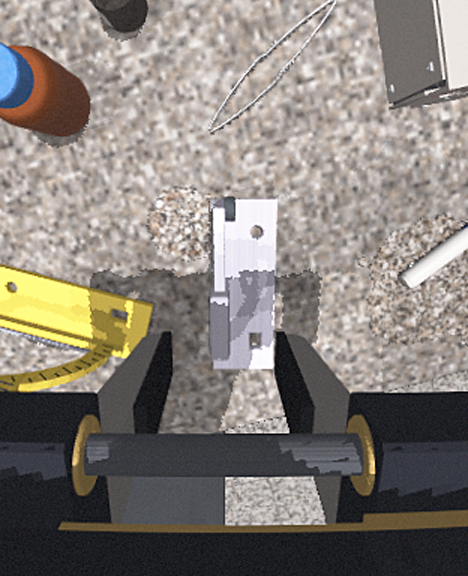

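Request:
apply_moves([
  [[1, 0, -30], 0],
  [[1, 0, -52], 0],
  [[1, 0, -62], 0],
  [[1, 0, -62], 0],
])

```text
time: 4.45
ee_pos: [0.4619, -0.2669, 0.0921]
eef_rot: [-1.572, 0.001, -1.831]
ft_force: [0.9, 0.2, -0.6]
grip_width: 0.5
```

Request:
apply_moves([
  [[0, 0, 0], 0],
  [[0, 0, 0], 0],
  [[0, 0, 0], 0],
  [[0, 0, 0], 0],
  [[0, 0, 0], 0],
], grip=1)

```text
time: 4.95
ee_pos: [0.4624, -0.2678, 0.093]
eef_rot: [-1.57, 0.0, -1.832]
ft_force: [-0.4, -2.6, -3.1]
grip_width: 0.108
```

Request:
apply_moves([
  [[0, 0, 40], 0],
  [[0, 0, 90], 0],
  [[0, 0, 140], 0],
  [[0, 0, 165], 0],
  [[22, 45, 170], 0.1],
  [[42, 85, 170], 0.2],
  [[62, 125, 170], 0.228],
  [[82, 165, 170], 0.228],
])

```text
time: 5.75
ee_pos: [0.5439, -0.1015, 0.2622]
eef_rot: [-1.572, -0.0, -1.604]
ft_force: [1.1, -0.5, -3.4]
grip_width: 0.105
```

Request:
apply_moves([
  [[22, 43, 0], 0],
  [[44, 85, 0], 0],
  [[64, 126, 0], 0],
  [[82, 162, 0], 0],
  [[93, 184, 0], 0],
  [[98, 195, 0], 0],
  [[100, 198, 0], 0],
  [[100, 198, 0], 0],
])

```text
time: 6.55
ee_pos: [0.6437, 0.0937, 0.262]
eef_rot: [-1.572, -0.001, -1.605]
ft_force: [1.1, -0.9, -2.6]
grip_width: 0.104
```

```bash
python3 - <<'E'
from station import r,cams
from h import *
s=r.sense(); print(s["ee_pos"],s["eef_rot"],s["ft_force"],s["time"])
for n in ["wrist","scene","top"]:
    c=cams.capture(n); save(n+"3",dict(c)); f=c["frame"]
    if n=="wrist": cv2.imwrite("pics/w3.png",zoom(f,120,20,400,250,2.8))
    if n=="scene": cv2.imwrite("pics/s3.png",zoom(f,150,90,300,220,5))
    if n=="top": cv2.imwrite("pics/t3.png",zoom(f,220,110,300,210,6))
E
```

```text
[0.64373237 0.09374857 0.26203474] [-1.57199706e+00 -1.17771256e-03 -1.60506113e+00] [ 1.10875869 -0.88547202 -2.64447148] 6.55
```

View pics/w3.png

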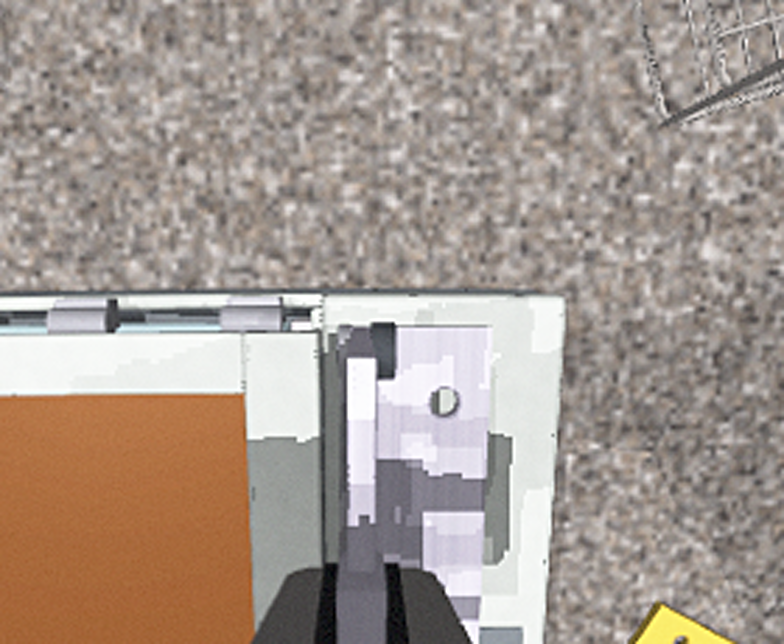

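View pics/s3.png

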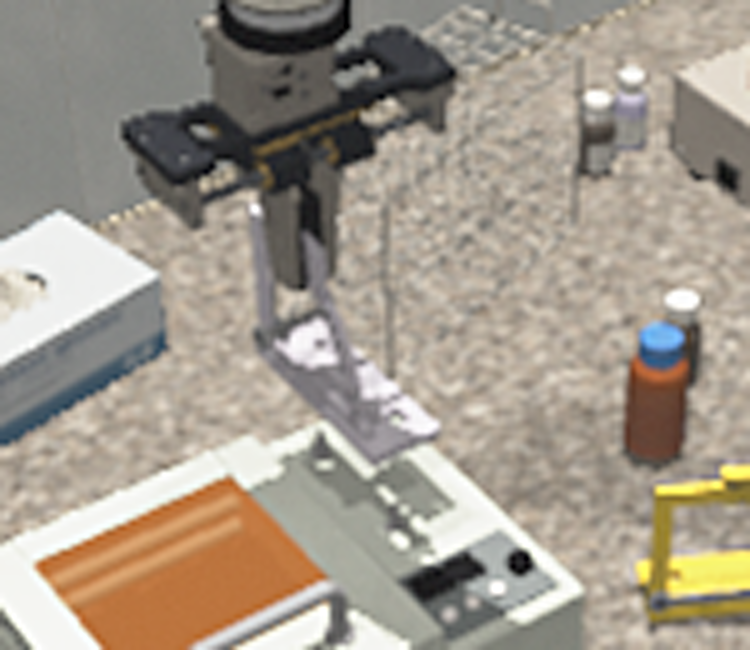

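View pics/t3.png

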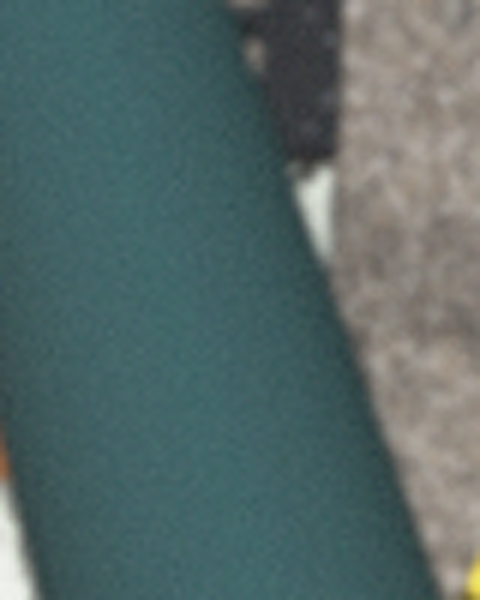

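The wrist view shows the gauge over the deck: its round hole is at about (278,163) and the deck's rear right corner at about (321,126). In the scene view it hangs above the pins with its pivot end to the rear. I'll lower it to just above the pin tips.

Request:
apply_moves([
  [[0, 1, -20], 0],
  [[0, 2, -40], 0],
  [[0, 2, -52], 0],
  [[0, 2, -54], 0],
  [[0, 2, -54], 0],
])

```text
time: 7.2
ee_pos: [0.6442, 0.0963, 0.2088]
eef_rot: [-1.571, -0.0, -1.605]
ft_force: [0.1, -0.2, -3.7]
grip_width: 0.109
```

```bash
python3 - <<'E'
from station import r,cams
from h import *
for n in ["wrist","scene"]:
    s=r.sense(); print(s["ee_pos"],s["eef_rot"],s["ft_force"],s["time"])
    c=cams.capture(n); save(n+"4",dict(c)); f=c["frame"]
    if n=="wrist": cv2.imwrite("pics/w4.png",zoom(f,200,100,340,210,5.7))
    if n=="scene": cv2.imwrite("pics/s4.png",zoom(f,180,130,260,210,7))
s=r.sense(); print(s["ee_pos"],s["eef_rot"],s["ft_force"],s["time"])
E
```

```text
[0.64420896 0.09634388 0.20880664] [-1.57076625e+00 -2.43188096e-04 -1.60493455e+00] [ 0.10003753 -0.20995538 -3.70642773] 7.2
[0.64458453 0.09672118 0.20945168] [-1.56962947e+00  1.48933987e-04 -1.60465281e+00] [ 0.01032703  0.12818403 -3.14677963] 7.25
[0.64476883 0.09690052 0.20974503] [-1.56901278e+00  2.68854744e-04 -1.60443532e+00] [ 0.43889433  0.34476662 -2.73210264] 7.3
```

View pics/w4.png

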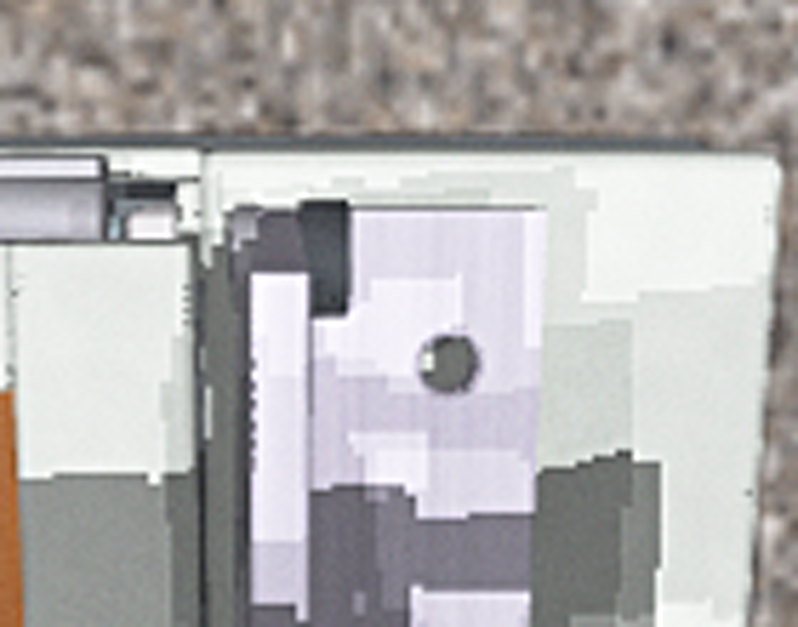

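View pics/s4.png

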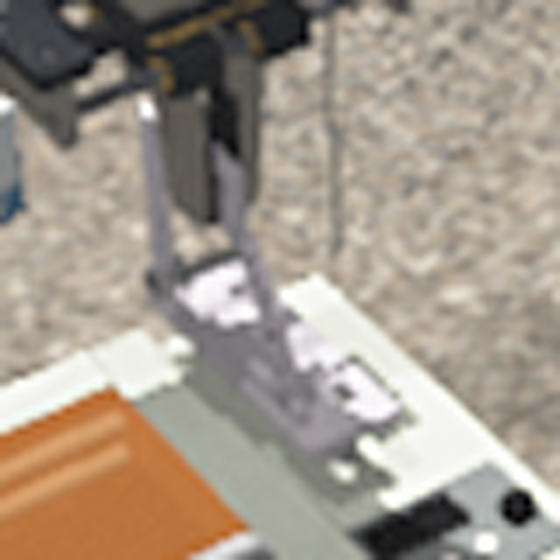

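```bash
python3 - <<'E'
from h import *
b=(.5936,.1626,-.0334)
w=load("wrist4"); Z=lambda u,v:np.array([(u+.5)/5.7-.5+200,(v+.5)/5.7-.5+100])
P=lambda X:np.round(((proj(w,X)+.5-[200,100])*5.7-.5),0).tolist()
bp=T(*b,[[.12,-.16,.08],[.09,-.093,.08],[.09,-.093,.092],[.09,-.093,.101],[0,-.093,.101]])
print("box pred corner, pin foot, mid, tip, front tip",P(bp))
e=np.array([.6446,.0967,.2094]); yaw=-1.6047+np.pi/2
# gauge origin: TCP is at gauge (8,18,93)
o=e[:2]-(T(0,0,yaw,[[.008,.018,0]])[0,:2]); z0=e[2]-.093
print(o,yaw,z0)
gp=T(o[0],o[1],yaw,[[.045,-.01,.008],[.045,-.01,0],[.07,-.025,.008],[-.045,-.01,0],[.026,.023,.125]])+[0,0,z0]
print("gauge pred hole top,bot, corner",P(gp))
print("hole xy",gp[1],gp[3],"pins",bp[1],bp[4])
print("corner from image", atz(w,Z(780,155),.08),"pred",bp[0],"hole from img",atz(w,Z(449,363),z0+.008), "gcorner",atz(w,Z(547,207),z0+.008),gp[2])
E
```

```text
box pred corner, pin foot, mid, tip, front tip [[782.0, 163.0], [424.0, 321.0], [430.0, 329.0], [435.0, 335.0], [422.0, 799.0]]
[0.63599445 0.07898152] -0.03390367320510346 0.1164
gauge pred hole top,bot, corner [[443.0, 353.0], [439.0, 346.0], [541.0, 199.0], [425.0, 834.0], [215.0, 731.0]]
hole xy [0.68062962 0.0674619  0.1164    ] [0.59068134 0.07051264 0.1164    ] pins [0.68044418 0.06664643 0.08      ] [0.59049438 0.06965187 0.101     ]
corner from image [ 0.70971907 -0.00085998  0.08      ] pred [ 0.70819007 -0.00131802  0.08      ] hole from img [0.67899495 0.06654457 0.1244    ] gcorner [0.70375367 0.05058453 0.1244    ] [0.70510679 0.05162309 0.1244    ]
```

Request:
apply_moves([
  [[3, 0.5, 0], 0],
  [[3, 0.5, -4], 0],
  [[3, 0.5, -4], 0],
])

```text
time: 7.6
ee_pos: [0.6469, 0.0975, 0.2043]
eef_rot: [-1.571, -0.0, -1.604]
ft_force: [0.6, 0.2, -2.6]
grip_width: 0.107
```

```bash
python3 - <<'E'
from station import r,cams
from h import *
for n in ["wrist","scene"]:
    s=r.sense(); print(s["ee_pos"],s["eef_rot"],s["ft_force"],s["time"])
    c=cams.capture(n); save(n+"5",dict(c)); f=c["frame"]
    if n=="wrist": cv2.imwrite("pics/w5.png",zoom(f,200,100,340,210,5.7))
    if n=="scene": cv2.imwrite("pics/s5.png",zoom(f,190,150,260,210,10))
s=r.sense(); print(s["ee_pos"],s["eef_rot"],s["ft_force"],s["time"])
E
```

```text
[0.64693684 0.09749249 0.20425277] [-1.57134762e+00 -2.12812476e-04 -1.60403085e+00] [ 0.63440764  0.21521064 -2.61321368] 7.6
[0.64689374 0.09753569 0.20432077] [-1.57141677e+00 -1.64393904e-04 -1.60396594e+00] [ 0.66283362 -0.49325046 -3.44293988] 7.65
[0.64694015 0.09756297 0.20442285] [-1.57123866e+00 -1.06872211e-04 -1.60400210e+00] [ 0.0863504  -0.3145288  -3.14719843] 7.7
```

View pics/w5.png

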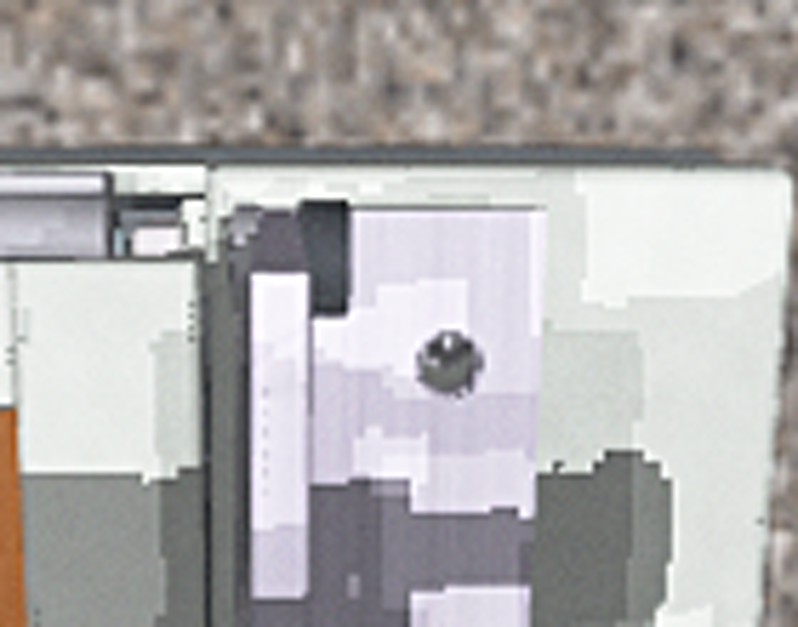

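View pics/s5.png

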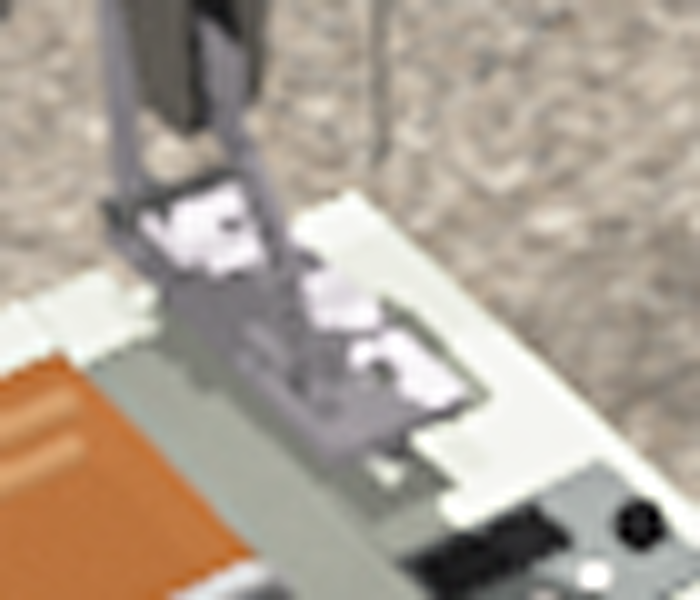

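```bash
python3 - <<'E'
from h import *
w=load("wrist5"); Z=lambda u,v:np.array([(u+.5)/5.7-.5+200,(v+.5)/5.7-.5+100])
z0=.2043-.093
print("tip",atz(w,Z(447,342),.101),"hole",atz(w,Z(449,362),z0+.008),"corner",atz(w,Z(793,173),.08)-T(.5936,.1626,-.0334,[[.12,-.16,.08]])[0])
E
```

```text
tip [0.68251548 0.06604689 0.101     ] hole [0.68177696 0.0676283  0.1193    ] corner [1.05915844e-03 4.85477134e-04 1.38777878e-17]
```

The wrist view shows the pin tip, lit at about (278,160), inside the round hole at about (279,163), within 1–2 mm of centre. I'll descend in small steps.

Request:
apply_moves([
  [[0.3, -1, -5], 0],
  [[0.3, -1, -10], 0],
  [[0.3, -1, -13], 0],
  [[0.3, -1, -16], 0],
  [[0.3, -1, -16], 0],
])

```text
time: 8.2
ee_pos: [0.6471, 0.0964, 0.1879]
eef_rot: [-1.572, -0.0, -1.604]
ft_force: [-0.3, -0.3, -2.8]
grip_width: 0.106
```

Request:
apply_moves([
  [[0, 0, -3], 0],
  [[0, 0, -6], 0],
  [[0, 0, -8], 0],
  [[0, 0, -8], 0],
])

```text
time: 8.6
ee_pos: [0.6475, 0.0961, 0.1803]
eef_rot: [-1.571, -0.001, -1.604]
ft_force: [1.8, -0.8, -4.1]
grip_width: 0.101
```

Request:
apply_moves([
  [[0, 0, -2], 0],
  [[0, 0, -4], 0],
  [[0, 0, -5], 0],
  [[0, 0, -5], 0],
])

```text
time: 9.0
ee_pos: [0.6475, 0.0962, 0.1755]
eef_rot: [-1.571, -0.0, -1.604]
ft_force: [0.6, -1.3, -2.9]
grip_width: 0.108
```

Request:
apply_moves([
  [[0, 0, -1.5], 0],
  [[0, 0, -3], 0],
  [[0, 0, -3.5], 0],
  [[0, 0, -3.5], 0],
])

```text
time: 9.4
ee_pos: [0.6478, 0.0963, 0.1726]
eef_rot: [-1.57, -0.0, -1.604]
ft_force: [1.7, -3.5, 0.3]
grip_width: 0.104
```

```bash
python3 - <<'E'
from station import r,cams
from h import *
for n in ["wrist","scene"]:
    s=r.sense(); print(s["ee_pos"],s["eef_rot"],s["ft_force"],s["time"])
    c=cams.capture(n); save(n+"6",dict(c)); f=c["frame"]
    if n=="wrist": cv2.imwrite("pics/w6.png",zoom(f,200,100,340,210,5.7))
    if n=="scene": cv2.imwrite("pics/s6.png",zoom(f,185,120,275,220,6))
s=r.sense(); print(s["ee_pos"],s["eef_rot"],s["ft_force"],s["time"])
E
```

```text
[0.64776641 0.09633233 0.17261943] [-1.56990235e+00 -2.18217913e-04 -1.60423301e+00] [ 1.74468145 -3.47042446  0.33051662] 9.4
[0.64778783 0.09631797 0.1726156 ] [-1.56986389e+00 -1.77187181e-04 -1.60426811e+00] [ 0.38217535 -2.13462632  0.87903068] 9.45
[0.64778765 0.09633221 0.17259648] [-1.56985188e+00 -1.47781564e-04 -1.60427024e+00] [ 1.88958538 -1.48877458  1.5931549 ] 9.5
```

View pics/w6.png

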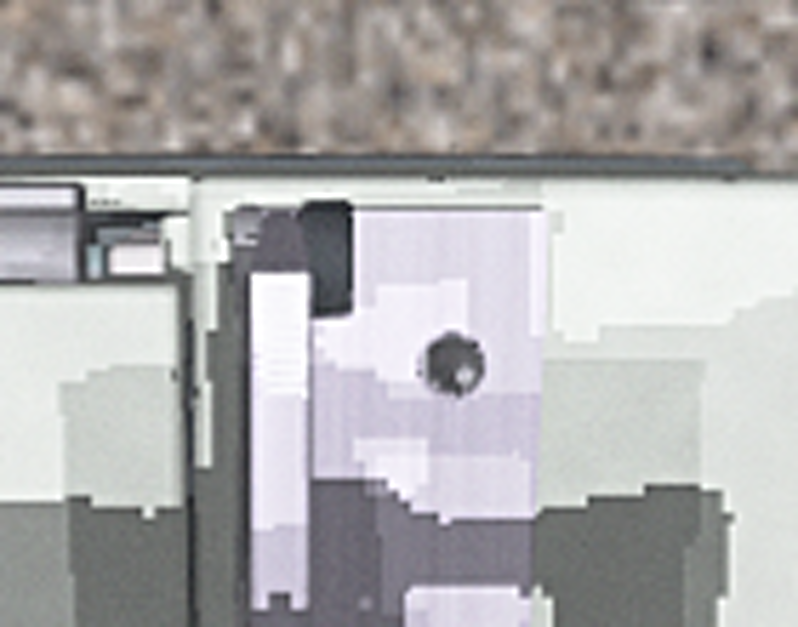

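View pics/s6.png

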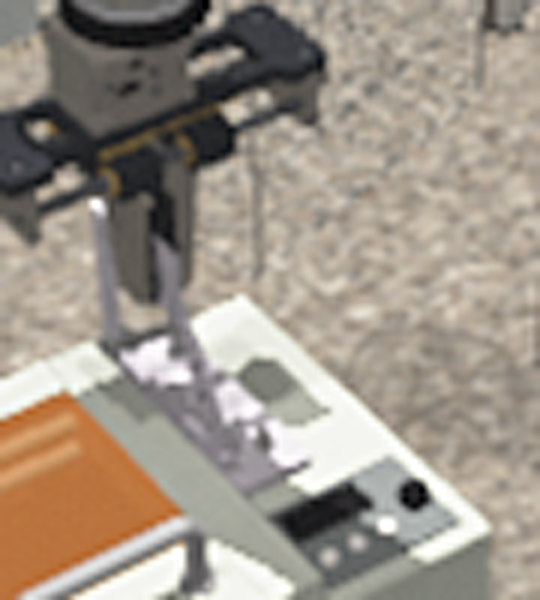

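The base has reached the deck: the vertical force has gone positive and the pin shows in the round hole. I'll press slightly to confirm it is flush.

Request:
apply_moves([
  [[0, 0, -1], 0],
  [[0, 0, -1.5], 0],
  [[0, 0, -1.5], 0],
  [[0, 0, -1.5], 0],
])

```text
time: 9.9
ee_pos: [0.6479, 0.0964, 0.1726]
eef_rot: [-1.569, -0.0, -1.604]
ft_force: [-1.6, -2.7, 8.6]
grip_width: 0.107
```

Request:
apply_moves([
  [[0, 0, 0], 0],
  [[0, 0, 0], 0],
  [[0, 0, 0.5], 0],
  [[0, 0, 1], 0],
], grip=0.2)

```text
time: 10.3
ee_pos: [0.647, 0.0971, 0.1712]
eef_rot: [-1.572, 0.0, -1.604]
ft_force: [-0.3, 0.5, 0.0]
grip_width: 0.398
```

Request:
apply_moves([
  [[0, 0, 20], 0],
  [[0, 0, 60], 0],
  [[0, 0, 90], 0],
  [[0, 0, 100], 0],
])

```text
time: 10.7
ee_pos: [0.6489, 0.0973, 0.2753]
eef_rot: [-1.565, 0.002, -1.604]
ft_force: [-0.6, -0.5, 0.3]
grip_width: 0.4
```

```bash
python3 - <<'E'
from station import r,cams
from h import *
for n in ["wrist","scene"]:
    s=r.sense(); print(s["ee_pos"],s["eef_rot"],s["ft_force"],s["time"],s["grip_width"])
    c=cams.capture(n); save(n+"7",dict(c)); f=c["frame"]
    if n=="wrist": cv2.imwrite("pics/w7.png",zoom(f,150,70,390,260,3.3))
    if n=="scene": cv2.imwrite("pics/s7.png",zoom(f,170,120,270,230,5.4))
E
```

```text
[0.64889568 0.09730272 0.27530643] [-1.56535114e+00  1.50570966e-03 -1.60383648e+00] [-0.60551976 -0.52061372  0.33617454] 10.7 0.4003734204155865
[0.64878158 0.09720822 0.27522135] [-1.56553310e+00  1.31898627e-03 -1.60387939e+00] [ 0.53982958 -0.74829668  0.92296714] 10.75 0.4037844045640806
```

View pics/w7.png

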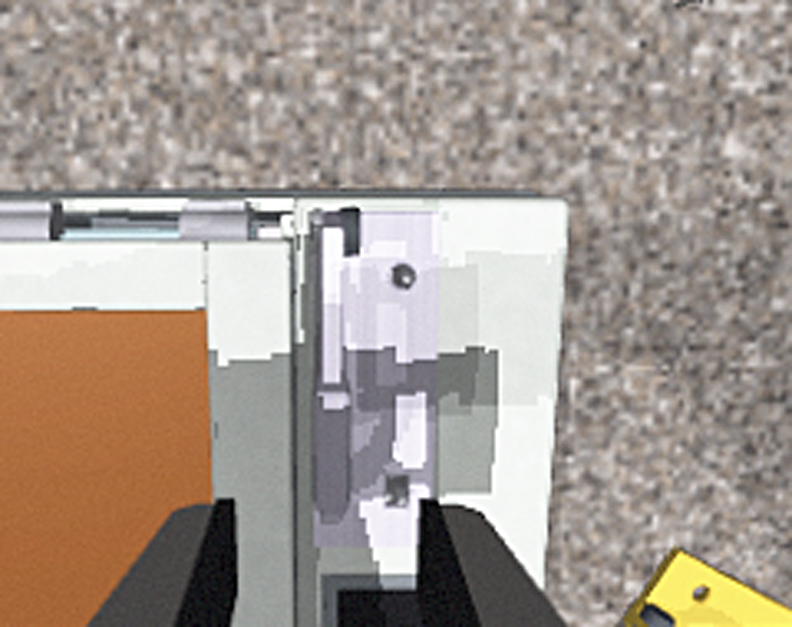

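View pics/s7.png

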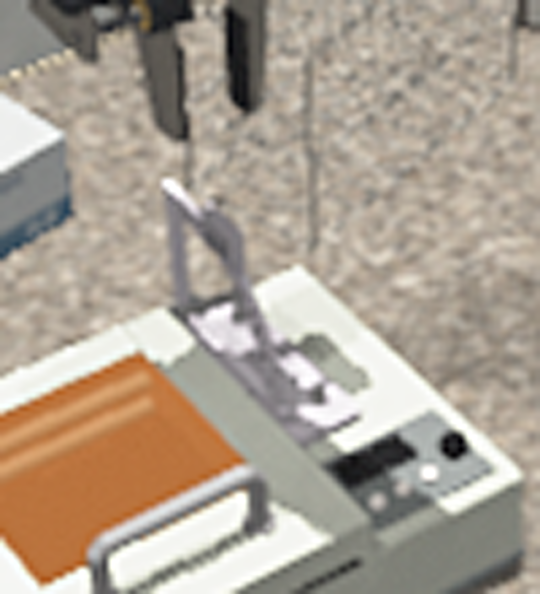

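The wrist view shows the gauge released and seated, with the rear pin in the round hole at about (272,154) and the front pin in the slot at about (270,218). In the scene view its base lies flat on the deck. Next I'll move left to view the index arm from the lid side.

Request:
apply_moves([
  [[0, 50, 0], 0],
  [[0, 100, 0], 0],
  [[0, 145, 0], 0],
  [[0, 175, 0], 0],
  [[0, 180, 0], 0],
  [[0, 180, 0], 0],
], grip=0)

```text
time: 11.4
ee_pos: [0.6462, 0.2771, 0.2691]
eef_rot: [-1.574, -0.002, -1.602]
ft_force: [-0.8, -0.3, -0.5]
grip_width: 0.501
```

```bash
python3 - <<'E'
from station import r,cams
from h import *
for n in ["wrist","top"]:
    s=r.sense(); print(s["ee_pos"],s["eef_rot"],s["time"])
    c=cams.capture(n); save(n+"8",dict(c)); f=c["frame"]
    if n=="wrist": cv2.imwrite("pics/w8.png",zoom(f,330,90,490,210,5)); cv2.imwrite("pics/w8f.png",f)
    if n=="top": cv2.imwrite("pics/t8.png",zoom(f,220,110,300,210,6))
E
```

```text
[0.64624416 0.27714736 0.26914002] [-1.57410016e+00 -1.59051082e-03 -1.60190744e+00] 11.4
[0.64708911 0.27518182 0.26967477] [-1.57309373 -0.00227244 -1.60460494] 11.45
```

View pics/w8.png

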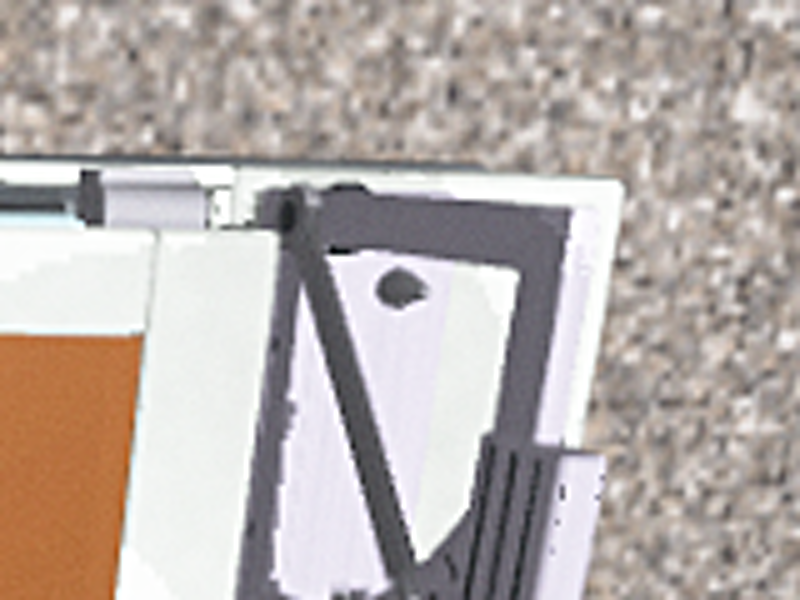

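View pics/w8f.png

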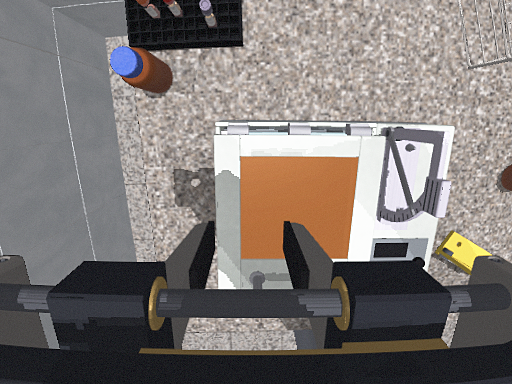

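View pics/t8.png

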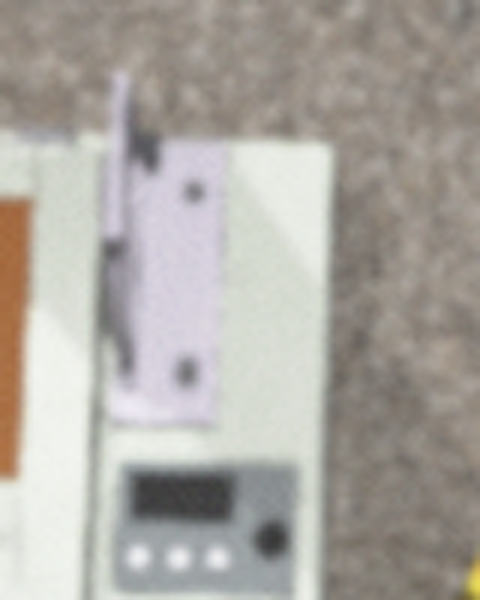

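```bash
python3 -c "
from h import *
w=load('wrist8'); cv2.imwrite('pics/w8c.png',zoom(w['frame'],370,120,450,225,7))"
```

```text
(no output)
```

View pics/w8c.png

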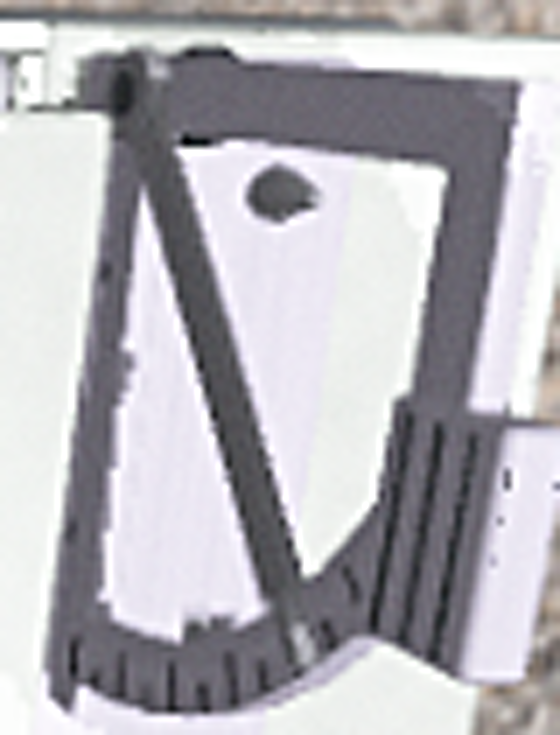

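```bash
cat > arm.py <<'E'
from h import *
b=(.5946,.1630,-.0334)
w=load("wrist8"); f=cv2.cvtColor(w["frame"],cv2.COLOR_BGR2GRAY).astype(float)
def band(rows,c0,slope,r0,half=9):
    L=[];Rr=[]
    for r in rows:
        cx=c0+slope*(r-r0); xs=np.arange(int(cx-half),int(cx+half)+1); v=f[r,xs]
        # subpixel threshold
        th=(v.min()+np.percentile(v,90))/2
        k=int(np.argmin(v)); i=k
        while i>0 and v[i]<th:i-=1
        l=xs[i]+(v[i]-th)/(v[i]-v[i+1])
        j=k
        while j<len(v)-1 and v[j]<th:j+=1
        rr=xs[j]-(v[j]-th)/(v[j]-v[j-1]); L.append(l);Rr.append(rr)
    return np.array(L),np.array(Rr)
rows=np.arange(149,196)
L,R_=band(rows,370+(188/7),88/300,120+250/7)
print(np.c_[rows,L,R_][::6].round(2).tolist())
m=(R_-L>3)&(R_-L<7)
def rl(x): # robust line
    q=least_squares(lambda p:p[0]+p[1]*(rows[m]-172)-x[m],[x.mean(),.3],loss="soft_l1",f_scale=.2); return q.x,np.std(q.fun)
pl,sl=rl(L); pr,sr=rl(R_); pc,sc=rl((L+R_)/2); print(pl,sl,pr,sr,pc,sc,m.sum())
def ang(p,yp,rt=(150,195)):
    n=np.array([-np.sin(b[2]),np.cos(b[2]),0]); q=T(*b,[[0,yp,0]])[0]; out=[]
    for r in rt:
        o,v=ray(w,(p[0]+p[1]*(r-172),r)); X=o+v*(n@(q-o))/(n@v); d=X-[b[0],b[1],0]; out.append([np.cos(b[2])*d[0]+np.sin(b[2])*d[1],X[2]])
    out=np.array(out); d=out[0]-out[1]; a=np.arctan2(-d[1],d[0])
    # offset of hinge point (.108,.096) from line
    e=np.array([.108,.096])-out[0]; off=(d[0]*e[1]-d[1]*e[0])/np.hypot(*d)
    return a,off*1000
for yp in (-.062,-.060,-.058):
  print(yp,[np.round(ang(p,yp),4).tolist() for p in (pl,pr,pc)])
E
python3 arm.py
```

```text
[[149.0, 390.89, 397.21], [155.0, 392.63, 399.06], [161.0, 394.47, 400.76], [167.0, 396.14, 402.52], [173.0, 397.9, 404.31], [179.0, 399.54, 406.0], [185.0, 401.34, 407.97], [191.0, 402.86, 409.49]]
[3.97544984e+02 2.85409869e-01] 0.09047435847484311 [4.04016646e+02 2.92514573e-01] 0.08664846112523816 [4.00781146e+02 2.89062840e-01] 0.06834905175830136 47
-0.062 [[0.7351, 6.5624], [0.7289, -5.5957], [0.732, 0.3757]]
-0.06 [[0.7351, 3.5113], [0.7289, -8.525], [0.732, -2.6132]]
-0.058 [[0.7351, 0.4603], [0.7289, -11.4544], [0.732, -5.602]]
```

```bash
cat > arm1.py <<'E'
s=open("arm.py").read()
s=s.replace('load("wrist8")','load("w1")').replace("b=(.5946,.1630,-.0334)","b=(.4499,-.2815,-.2615)").replace("rows=np.arange(149,196)","rows=np.arange(130,184)").replace("370+(188/7),88/300,120+250/7","387.5,.30,138").replace("172","157").replace("(150,195)","(131,183)").replace("[.108,.096]","[.063,.016]").replace("(-.062,-.060,-.058)","(.021,.023,.025)")
exec(s)
E
python3 arm1.py
```

```text
[[130.0, 379.42, 386.85], [136.0, 374.02, 388.82], [142.0, 384.67, 390.57], [148.0, 386.54, 392.48], [154.0, 388.27, 394.38], [160.0, 389.97, 396.1], [166.0, 391.43, 397.81], [172.0, 393.19, 399.6], [178.0, 394.75, 401.3]]
[3.89045174e+02 2.78751001e-01] 1.2204635210365522 [3.95130377e+02 2.96718816e-01] 1.134849948903343 [3.92085045e+02 2.87889465e-01] 1.1760780327487186 46
0.021 [[0.731, 8.1041], [0.7391, -3.5757], [0.7354, 2.1438]]
0.023 [[0.731, 4.948], [0.7391, -6.5776], [0.7354, -0.9331]]
0.025 [[0.731, 1.7919], [0.7391, -9.5796], [0.7354, -4.0099]]
```

```bash
python3 - <<'E'
from station import r,cams
from h import *
s=r.sense(); print(s["q"].round(3),s["time"])
for n in ("scene","top"):
    c=load(n+"0") ; R,_=cv2.Rodrigues(c["rvec"]); print(n,-R.T@np.array(c["tvec"]).ravel(),R[2])
E
```

```text
[-0.251  0.543 -0.304  1.377  0.165  1.248 -2.172] 11.5
scene [-0.27990263  0.66524641  1.07189337] [ 0.57925729 -0.45926599 -0.67345062]
top [0.37512539 0.01188176 1.17606621] [ 0.14878101  0.01796443 -0.98870698]
```

Request:
apply_moves([
  [[-20, -8, 0], 0.14],
  [[-40, -16, 0], 0.28],
  [[-60, -24, 0], 0.42],
  [[-80, -32, 0], 0.56],
  [[-100, -40, 0], 0.7],
  [[-115, -46, 0], 0.84],
  [[-128, -51, 0], 0.98],
  [[-137, -55, 0], 1.12],
])

```text
time: 12.3
ee_pos: [0.5101, 0.2186, 0.2716]
eef_rot: [-1.572, -0.001, -0.482]
ft_force: [0.0, -0.0, 0.8]
grip_width: 0.499
```

Request:
apply_moves([
  [[0, 0, -15], 0.14],
  [[0, 0, -30], 0.28],
  [[0, 0, -45], 0.42],
  [[0, 0, -60], 0.451],
  [[0, 0, -60], 0.451],
  [[0, 0, -60], 0.451],
])

```text
time: 12.9
ee_pos: [0.5107, 0.2207, 0.2115]
eef_rot: [-1.571, 0.0, -0.037]
ft_force: [0.3, 0.7, 0.3]
grip_width: 0.502
```

```bash
python3 - <<'E'
from station import r,cams
from h import *
b=(.5946,.1630,-.0334)
for n in ["wrist","scene"]:
    s=r.sense(); print(s["ee_pos"],s["eef_rot"],s["time"])
    c=cams.capture(n); save(n+"9",dict(c)); f=c["frame"]
    if n=="wrist": 
        cv2.imwrite("pics/w9.png",zoom(f,130,90,370,290,3.2))
        print(((proj(c,T(*b,[[-.087,.055,.152],[-.087,.099,.152],[-.087,.011,.152]]))+.5-[130,90])*3.2-.5).round(0))
    if n=="scene": cv2.imwrite("pics/s9.png",zoom(f,135,120,275,260,4.2))
print(s["q"].round(2))
E
```

```text
[0.51065416 0.22068099 0.21154881] [-1.57115071e+00  2.52694469e-04 -3.67654252e-02] 12.9
[[376. 374.]
 [375. 214.]
 [377. 519.]]
[0.51087376 0.22115312 0.21208365] [-1.57073606e+00 -7.85478266e-04 -3.58388381e-02] 12.95
[ 0.04  0.39 -0.63  1.81  0.27  1.03 -0.74]
```

View pics/w9.png

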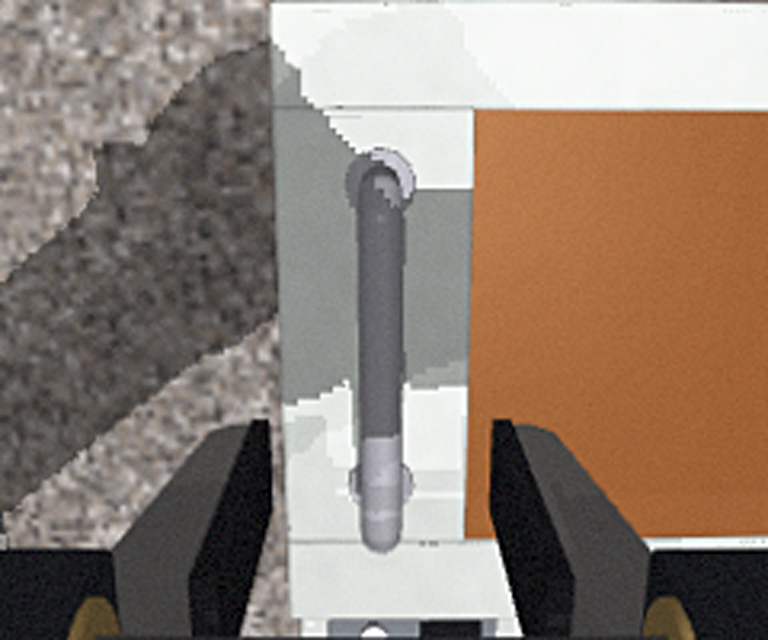

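View pics/s9.png

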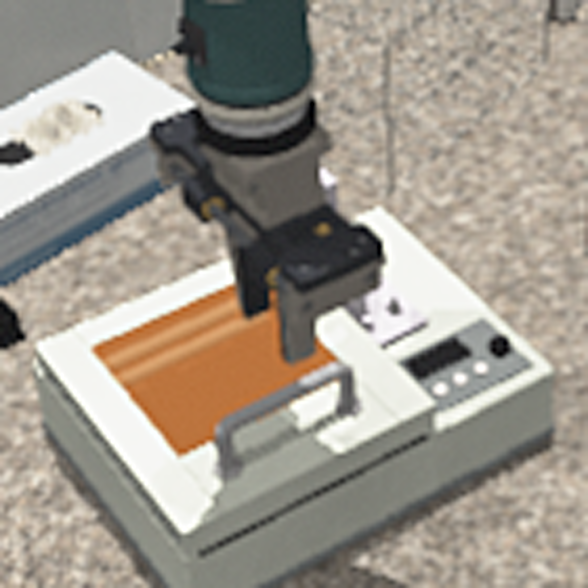

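The wrist view shows the bar running vertically at about column 249, centred between the fingers at 214–283, within 1–2 mm of prediction. I'll descend and grip it.

Request:
apply_moves([
  [[0, 0, -40], 0],
  [[0, 0, -70], 0],
  [[0, 0, -78], 0],
  [[0, 0, -79], 0],
  [[0, 0, -79], 0],
])

```text
time: 13.5
ee_pos: [0.5113, 0.2223, 0.134]
eef_rot: [-1.57, -0.002, -0.033]
ft_force: [-0.4, -0.7, 0.2]
grip_width: 0.498
```

Request:
apply_moves([
  [[0, 0, 0], 0],
  [[0, 0, 0], 0],
  [[0, 0, 0], 0],
  [[0, 0, 0], 0],
  [[0, 0, 0], 0],
  [[0, 0, 0], 0],
], grip=1)

```text
time: 14.1
ee_pos: [0.5106, 0.2215, 0.1328]
eef_rot: [-1.571, -0.001, -0.033]
ft_force: [1.3, -0.7, 1.2]
grip_width: 0.113
```

```bash
python3 - <<'E'
from station import r,cams
from h import *
c=cams.capture("scene"); save("scene10",dict(c)); cv2.imwrite("pics/s10.png",zoom(c["frame"],135,120,275,260,4.2))
s=r.sense(); print(s["ee_pos"],s["eef_rot"],s["ft_force"],s["ft_torque"],s["time"],s["grip_width"]*92)
c=cams.capture("wrist"); save("wrist10",dict(c)); cv2.imwrite("pics/w10.png",zoom(c["frame"],130,90,370,290,3.2))
s=r.sense(); print(s["ee_pos"],s["eef_rot"],s["ft_force"],s["ft_torque"],s["time"],s["grip_width"]*92)
E
```

```text
[0.51055586 0.22150283 0.13279725] [-1.57084873e+00 -3.92585379e-04 -3.31338753e-02] [ 0.69732277 -0.07276403  1.30491508] [-0.14335741 -0.15073687  0.01676817] 14.15 11.014916578572754
[0.51059714 0.22154519 0.1328194 ] [-1.57078427e+00 -4.68403104e-04 -3.31455420e-02] [1.09064866 0.24442785 1.89549176] [-0.11247654 -0.12449087 -0.04007337] 14.2 10.810495884612491
```

View pics/w10.png

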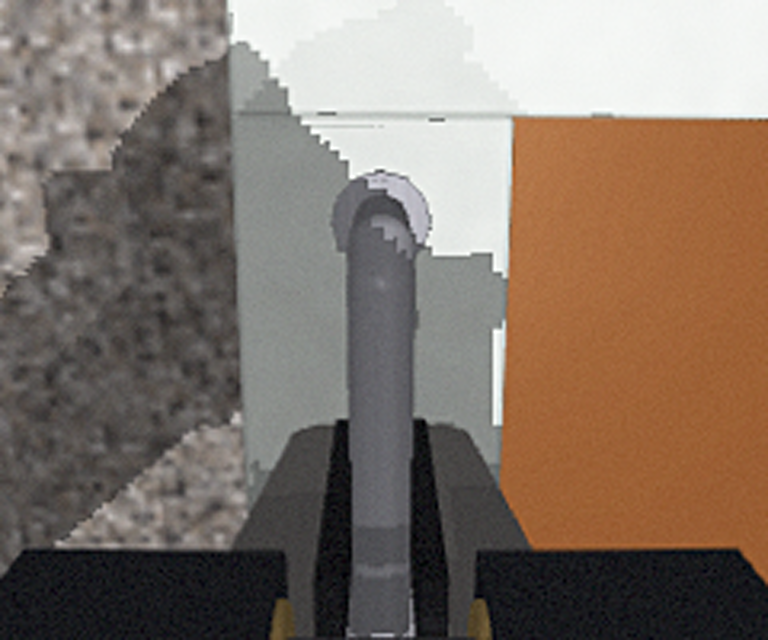

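View pics/s10.png

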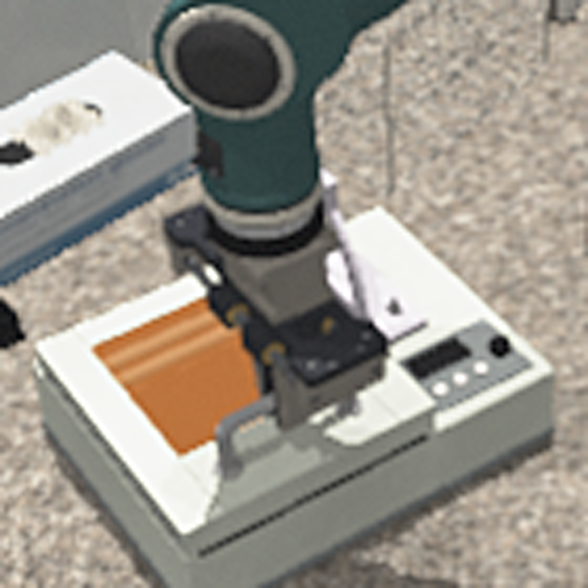

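Request:
apply_moves([
  [[3, 0, 9.7], 0],
  [[6.6, -0.2, 19.2], 0],
  [[10.6, -0.4, 28.5], 0],
  [[15, -0.5, 37.6], 0],
  [[19.9, -0.7, 46.5], 0],
  [[25.3, -0.8, 55.1], 0],
  [[31, -1, 63.5], 0],
  [[37.2, -1.2, 71.5], 0],
])

```text
time: 15.0
ee_pos: [0.546, 0.2203, 0.2044]
eef_rot: [-1.572, 0.004, -0.032]
ft_force: [-6.2, 0.7, -5.4]
grip_width: 0.118
```

```bash
python3 - <<'E'
from station import r,cams
from h import *
c=cams.capture("wrist"); save("wrist11",dict(c)); cv2.imwrite("pics/w11.png",zoom(c["frame"],130,60,370,290,2.6))
s=r.sense(); print(s["ee_pos"],s["eef_rot"],s["ft_force"],s["ft_torque"],s["time"],s["grip_width"]*92)
c=cams.capture("scene"); save("scene11",dict(c)); cv2.imwrite("pics/s11.png",zoom(c["frame"],135,120,275,260,4.2))
E
```

```text
[0.54707996 0.22024521 0.20580877] [-1.57198694  0.00269181 -0.033214  ] [-8.43896282 -1.25335723 -2.46536387] [-0.17313858  1.81474601 -0.0478508 ] 15.05 11.065765440011464
```

View pics/w11.png

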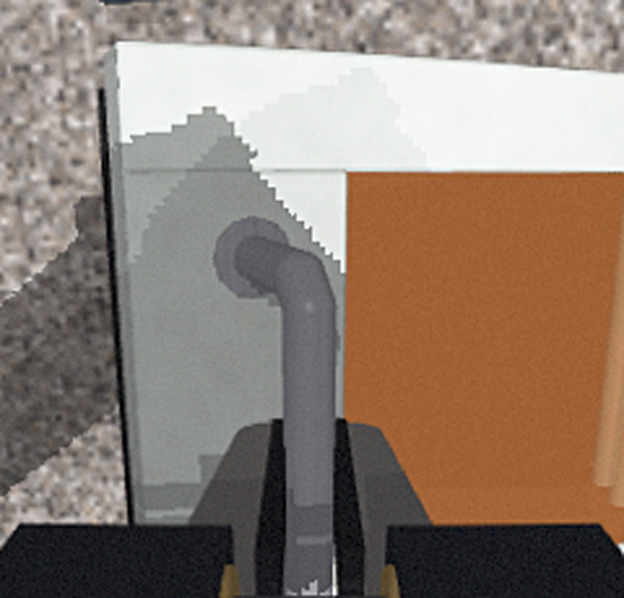

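View pics/s11.png

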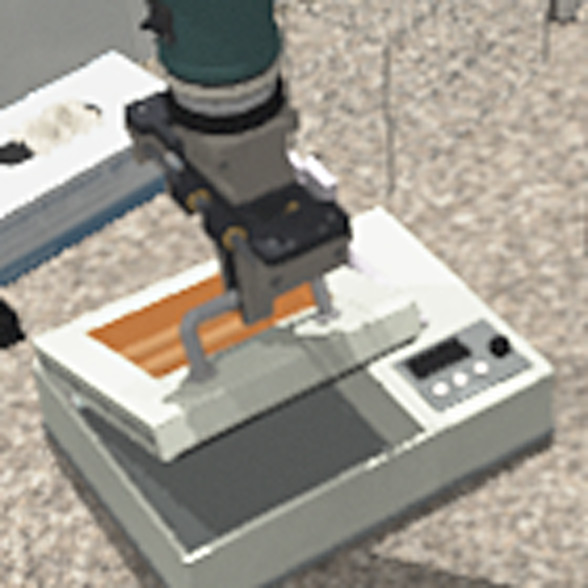

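Request:
apply_moves([
  [[6, -0.2, 7.7], 0],
  [[12.7, -0.4, 15.1], 0],
  [[19.8, -0.7, 22.2], 0],
  [[27.5, -0.9, 28.8], 0],
  [[35.5, -1.2, 35.1], 0],
  [[43.7, -1.5, 40.9], 0],
  [[49.4, -1.7, 44.6], 0],
  [[49.4, -1.7, 44.6], 0],
])

```text
time: 15.9
ee_pos: [0.5945, 0.2187, 0.2508]
eef_rot: [-1.573, 0.006, -0.032]
ft_force: [-12.7, -2.8, 4.9]
grip_width: 0.119
```

```bash
python3 - <<'E'
from station import r,cams
from h import *
for n in ("wrist","top","scene","wrist"):
    c=cams.capture(n); save(n+"12",dict(c)); 
    s=r.sense(); print(s["ee_pos"],s["eef_rot"][1],s["ft_force"],s["ft_torque"],s["time"],s["grip_width"]*92)
    f=c["frame"]
    cv2.imwrite(f"pics/{n}12.png",{"wrist":lambda:zoom(f,100,20,400,290,2.2),"top":lambda:zoom(f,150,100,290,230,5),"scene":lambda:zoom(f,135,110,275,260,4)}[n]())
E
```

```text
[0.59409447 0.21868051 0.25047622] 0.005879174314519675 [-13.48962805  -1.82093668   4.69307993] [-0.47465409  3.07846963  0.01599219] 15.95 10.926421380040807
[0.59388357 0.21867346 0.25035422] 0.006061925573833005 [-13.6108532   -1.6173404    5.29278694] [-0.49956344  3.06053293 -0.03234843] 16.0 11.01161852936877
[0.59380022 0.21869112 0.25031141] 0.006063444972649545 [-12.27954859  -2.65293073   4.66827254] [-0.45863004  3.0706867   0.02283203] 16.05 11.560242394081689
[0.59378813 0.21872487 0.25029361] 0.006031210763127515 [-12.76803062  -1.92792419   3.69360282] [-0.47553271  3.10713076 -0.0557436 ] 16.1 10.74647242343428
```

View pics/wrist12.png

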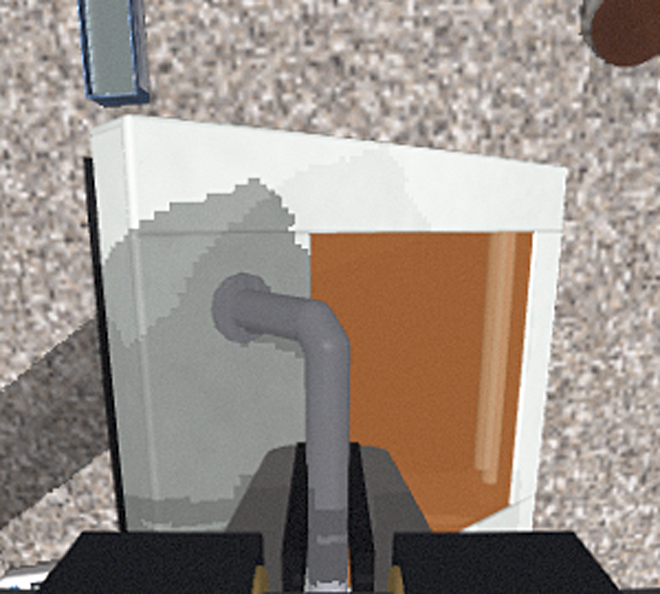

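View pics/top12.png

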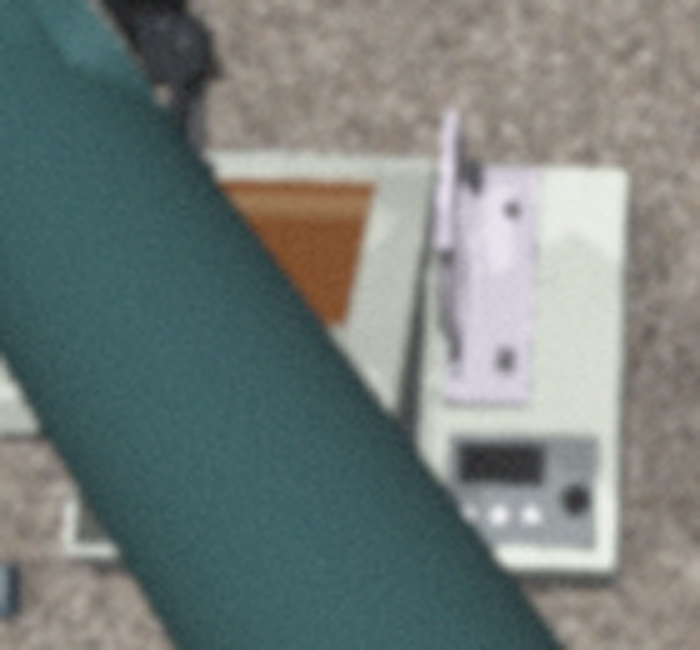

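View pics/scene12.png

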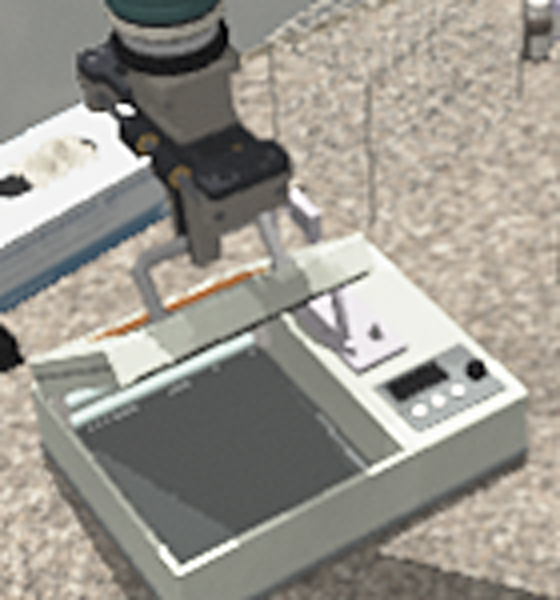

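```bash
cat > ov.py <<'E'
from h import *
import sys
def lid(b,th,pts):
    P=np.array(pts,float); x,y,z=P[:,0],P[:,1],P[:,2]
    X=.108+x*np.cos(th)+z*np.sin(th); Z=.096-x*np.sin(th)+z*np.cos(th)
    return T(*b,np.c_[X,y,Z])
def segs():
    f=[(-.228,-.05,.014),(-.228,.16,.014),(-.228,.16,-.014),(-.228,-.05,-.014),(-.228,-.05,.014),(.0,-.05,.014),(0,.16,.014),(-.228,.16,.014)]
    bar=[(-.195,.011,.056),(-.195,.099,.056)]
    return [f,bar]
def draw(c,b,ths,x0,y0,x1,y1,k,fn):
    im=zoom(c["frame"],x0,y0,x1,y1,k)
    for th,col in ths:
        for s in segs():
            S=[]
            for a,bb in zip(s[:-1],s[1:]): S+= [np.array(a)+(np.array(bb)-a)*t for t in np.linspace(0,1,8)]
            q=((proj(c,lid(b,th,S))+.5-[x0,y0])*k-.5).round().astype(int)
            cv2.polylines(im,[q.reshape(-1,1,2)],False,col,1)
    cv2.imwrite(fn,im)
if __name__=="__main__":
    b=(.5946,.163,-.0334)
    cs=[(.68,(0,0,255)),(.733,(0,255,0)),(.78,(255,0,0))]
    draw(load("scene12"),b,cs,135,130,255,230,6.5,"pics/ovs.png")
    draw(load("wrist12"),b,cs,120,40,390,250,2.9,"pics/ovw.png")
    draw(load("scene9"),b,[(0,(0,0,255))],135,150,255,260,6,"pics/ovs0.png")
E
python3 ov.py
```

```text
(no output)
```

View pics/ovs.png

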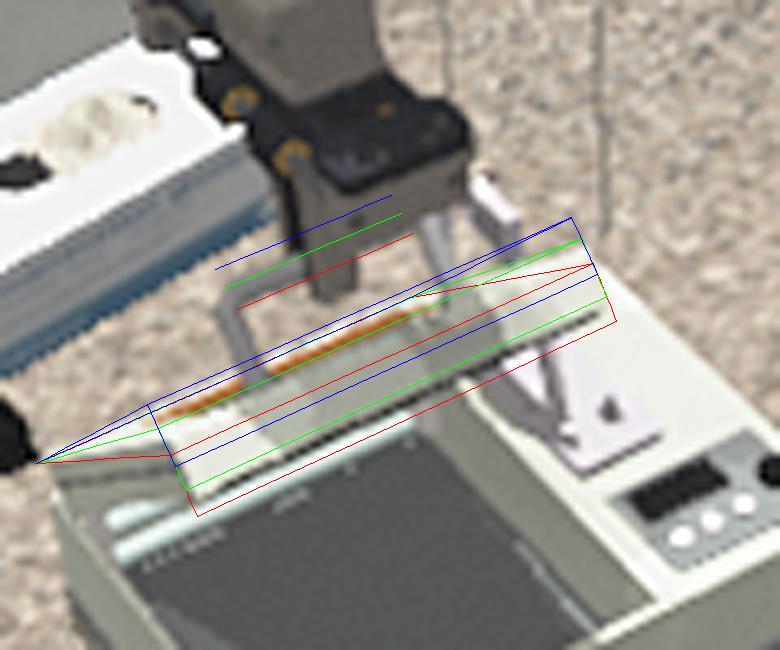

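View pics/ovw.png

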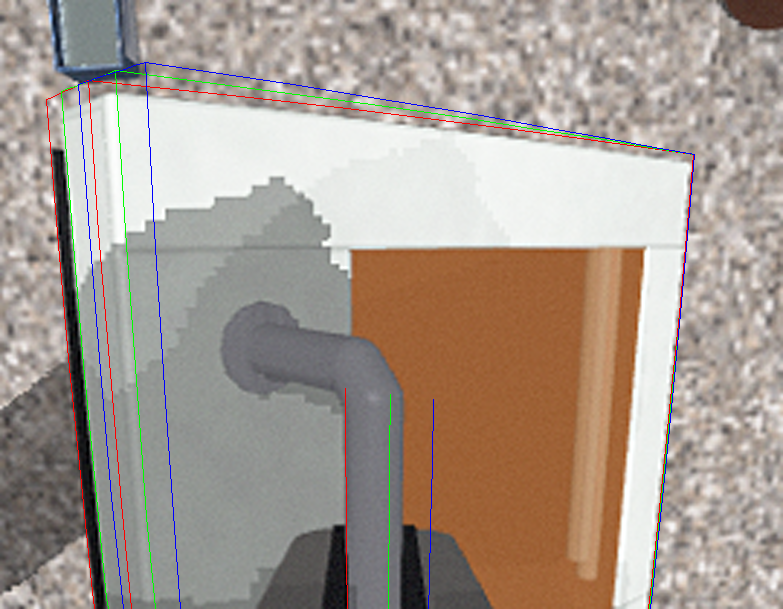

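View pics/ovs0.png

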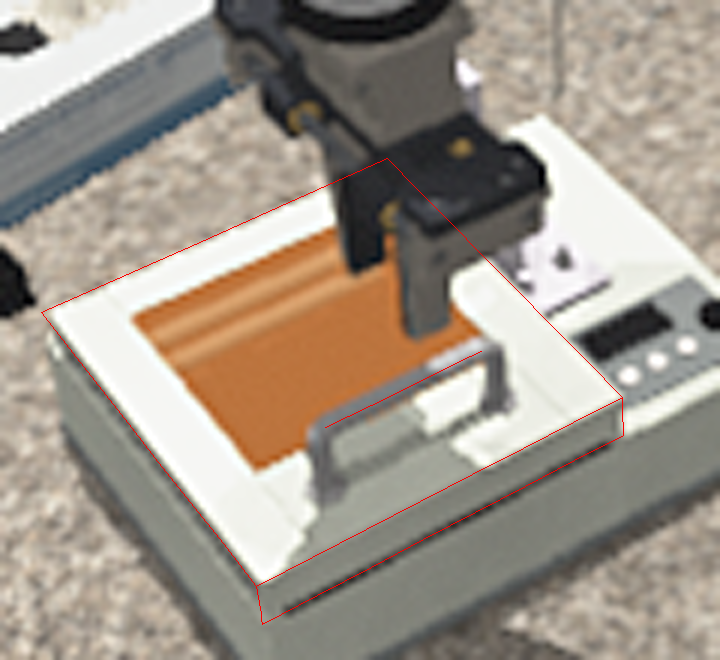

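Request:
apply_moves([
  [[1, 0, 2], 0],
  [[2, -0.1, 4], 0],
  [[2.5, -0.1, 5], 0],
  [[2.5, -0.1, 5], 0],
  [[2.5, -0.1, 5], 0],
])

```text
time: 16.6
ee_pos: [0.5983, 0.2185, 0.2534]
eef_rot: [-1.572, 0.003, -0.033]
ft_force: [-6.5, 0.2, -6.3]
grip_width: 0.116
```

```bash
python3 - <<'E'
from station import r,cams
from h import *
from ov import *
for n in ("wrist","scene"):
    c=cams.capture(n); save(n+"13",dict(c)); 
    s=r.sense(); print(s["ee_pos"],s["eef_rot"][1],s["ft_force"],s["ft_torque"],s["time"],s["grip_width"]*92)
b=(.5946,.163,-.0334)
cs=[(.68,(0,0,255)),(.733,(0,255,0)),(.78,(255,0,0))]
draw(load("scene13"),b,cs,135,130,255,230,6.5,"pics/ovs13.png")
cv2.imwrite("pics/w13.png",zoom(load("wrist13")["frame"],120,40,390,250,2.9))
cv2.imwrite("pics/w9z.png",zoom(load("wrist9")["frame"],200,80,290,160,8))
E
```

```text
[0.59826627 0.21851677 0.25343784] 0.002990284510965724 [-6.7455307   0.79218356 -7.0946349 ] [ 0.13764492  1.47767886 -0.05504577] 16.65 11.051486014207937
[0.59827611 0.21852328 0.25342881] 0.002951562791329687 [-6.29956688  1.8170091  -6.29668829] [ 0.16951258  1.48039965 -0.05112914] 16.7 10.950315160994085
```

View pics/ovs13.png

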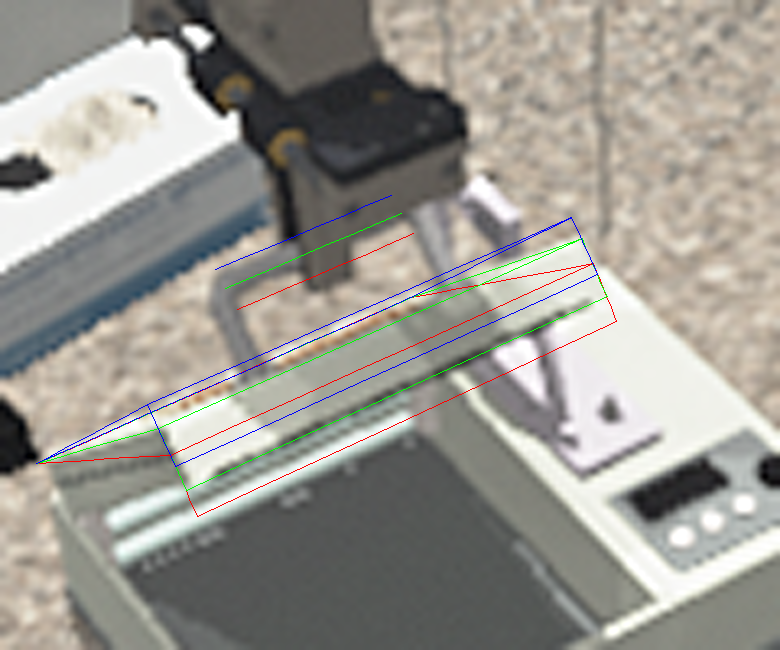

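View pics/w13.png

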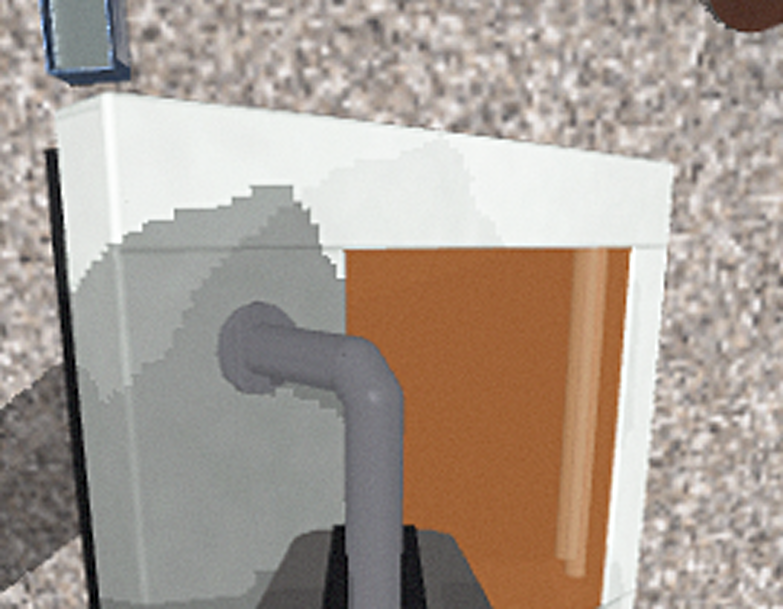

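View pics/w9z.png

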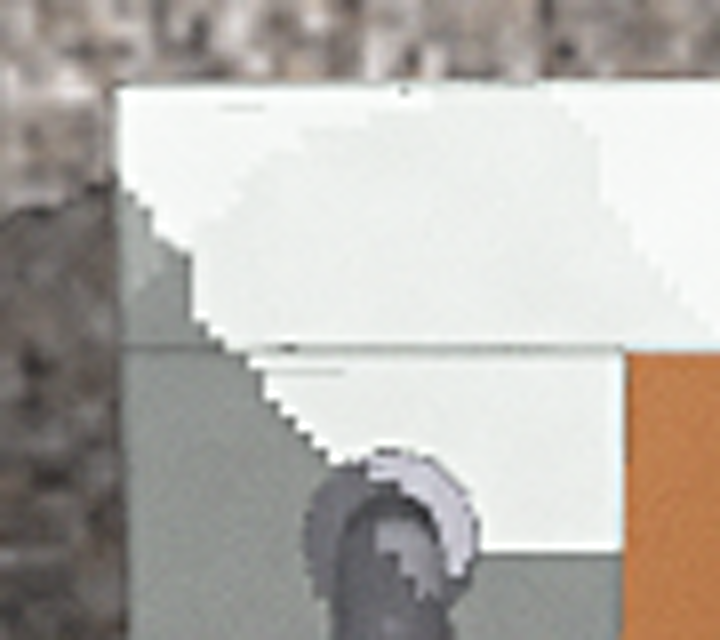

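```bash
cat > th.py <<'E'
from h import *; from ov import lid
w9,w13,w12,w11=load("wrist9"),load("wrist13"),load("wrist12"),load("wrist11")
Z=lambda u,v,k,x0,y0:np.array([(u+.5)/k-.5+x0,(v+.5)/k-.5+y0])
b0=np.array([.5946,.163,-.0334])
c9=Z(117,88,8,200,80); wf9=Z(625,350,8,200,80)
# shift so that front-left top corner matches
d=atz(w9,c9,.110)-lid(b0,0,[(-.228,.16,.014)])[0]; print("wrist offset mm",d*1000)
b=b0+[d[0],d[1],0]
X=atz(w9,wf9,.110)-[b[0],b[1],0]; cy,sy=np.cos(b[2]),np.sin(b[2]); wf=(cy*X[0]+sy*X[1]-.108,-sy*X[0]+cy*X[1],.014); print("window corner in lid",wf)
def est(w,obs):
    def f(p):
        bb=b+[p[1],p[2],0]; return np.concatenate([np.concatenate([proj(w,lid(bb,p[0],[P]))[0]-uv for P,uv in obs]),[p[1]/.0007,p[2]/.0007]])
    q=least_squares(f,[.7,0,0]); print(q.x.round(4),f(q.x).round(1))
C=(-.228,.16,.014)
est(w13,[(C,Z(108,95,2.9,120,40)),(wf,Z(346,250,2.9,120,40))])
est(w13,[(wf,Z(346,250,2.9,120,40))]);est(w13,[(C,Z(108,95,2.9,120,40))])
est(w12,[(C,Z(130,116,2.2,100,20)),(wf,Z(310,233,2.2,100,20))])
est(w11,[(C,Z(119,43,2.6,130,60)),(wf,Z(346,172,2.6,130,60))])
E
python3 th.py; python3 -c "
from h import *
w=load('wrist13'); cv2.imwrite('pics/w13z.png',zoom(w['frame'],130,55,250,140,6.5))"
```

```text
wrist offset mm [ 1.94814865e+00 -3.76430195e+00 -6.93889390e-14]
window corner in lid (np.float64(-0.1675448622521934), np.float64(0.1296206233577133), 0.014)
[ 7.313e-01 -0.000e+00 -2.000e-04] [ 0.   0.1  0.  -0.5 -0.  -0.3]
[ 7.311e-01 -0.000e+00 -3.000e-04] [ 0.  -0.4 -0.  -0.4]
[ 7.307e-01  0.000e+00 -1.000e-04] [-0.  -0.1  0.  -0.1]
[ 7.063e-01 -0.000e+00 -1.000e-04] [-0.5  0.2  0.6 -0.4 -0.  -0.2]
[ 3.816e-01  0.000e+00 -2.000e-04] [-0.3  0.2  0.3 -0.5  0.  -0.2]
```

View pics/w13z.png

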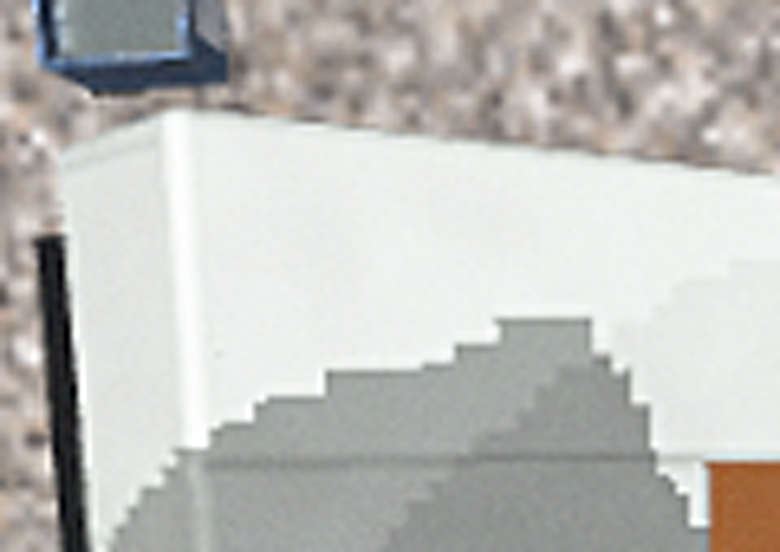

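Request:
apply_moves([
  [[0, 0, 0], 0],
  [[0, 0, 0], 0],
  [[0, 0, 0], 0],
  [[0, 0, 0], 0],
  [[0, 0, 0], 0],
  [[0, 0, 0], 0],
  [[0, 0, 0], 0],
  [[0, 0, 0], 0],
])

```text
time: 17.5
ee_pos: [0.5983, 0.2185, 0.2534]
eef_rot: [-1.572, 0.003, -0.033]
ft_force: [-5.7, 0.6, -6.0]
grip_width: 0.115
```

```bash
python3 - <<'E'
from station import r,cams
from h import *
for n in ("wrist","scene","top"):
    c=cams.capture(n); save(n+"14",dict(c)); 
    s=r.sense(); print(s["ee_pos"],s["ft_force"],s["time"],s["grip_width"]*92)
a,b=load("wrist13")["frame"],load("wrist14")["frame"]
print("wrist diff mean",np.abs(a.astype(int)-b).mean(), cv2.phaseCorrelate(cv2.cvtColor(a,6).astype(float)[60:200,130:350],cv2.cvtColor(b,6).astype(float)[60:200,130:350]))
cv2.imwrite("pics/w14.png",zoom(b,120,40,390,250,2.9))
t=load("top14")["frame"]; cv2.imwrite("pics/t14.png",zoom(t,100,20,420,290,2.4))
cv2.imwrite("pics/s14.png",zoom(load("scene14")["frame"],80,110,360,310,2.8))
E
```

```text
[0.59827848 0.2184976  0.25342139] [-5.20871201  0.46225618 -6.07551772] 17.55 10.931575252365427
[0.59829126 0.21850404 0.25346442] [-6.24476517  0.66721984 -6.5421041 ] 17.6 10.987698186682625
[0.59828799 0.21849641 0.25344827] [-4.87064068 -0.12864008 -6.99708605] 17.65 10.933323950027097
wrist diff mean 3.076900906032986 ((0.4870353628193982, 0.013758746892591489), 0.9978879378959162)
```

View pics/t14.png

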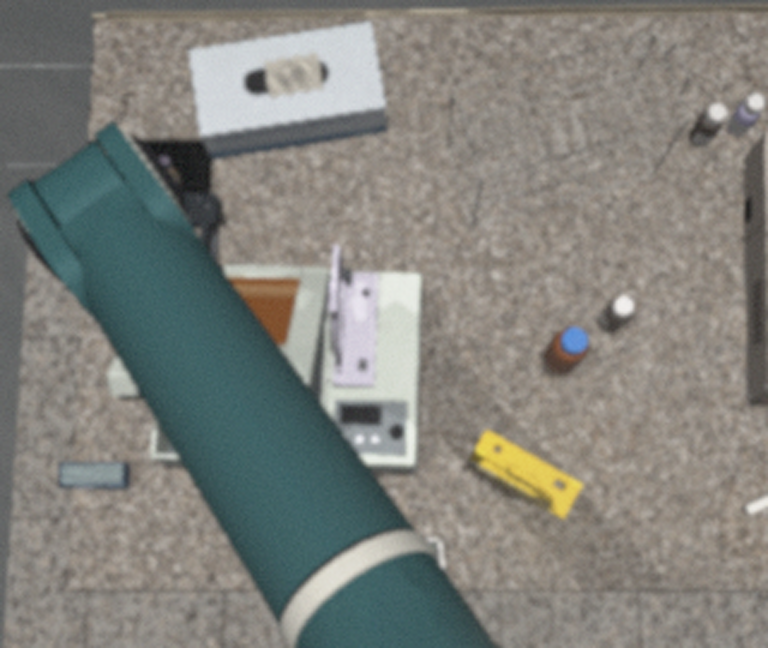

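View pics/s14.png

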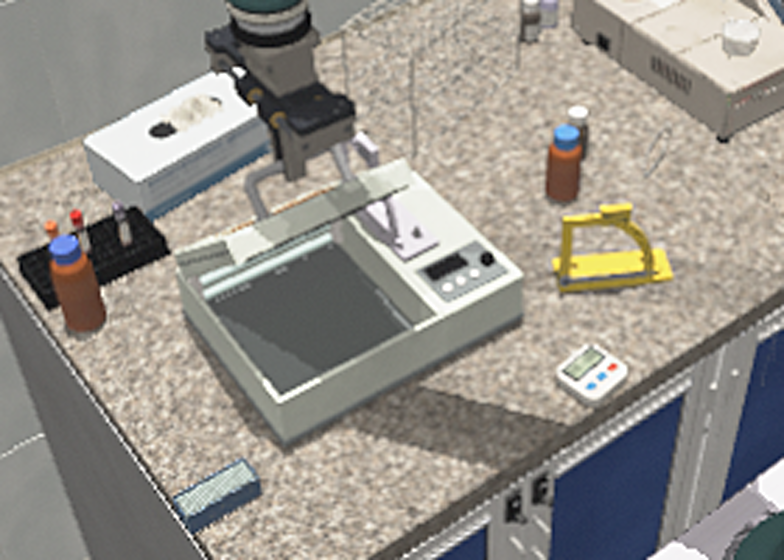

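View pics/w14.png

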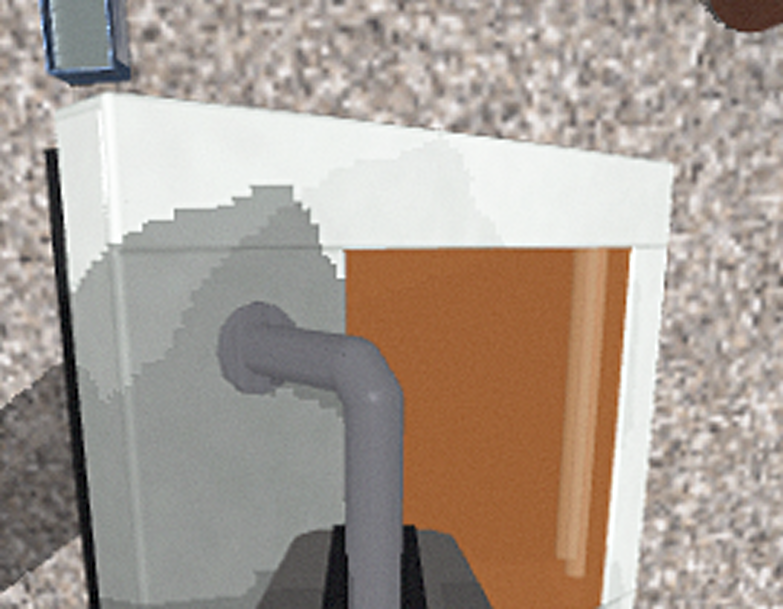

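The lid is holding still: the wrist view edges match those from 0.9 s earlier, with the window corner at about (239,126) in both. The scene and top views show the gauge seated on the pins and the bystanders in place.

```bash
python3 -c "
from station import ticket
print(ticket.sign_off())"
```

```text
the job is handed in; nothing more can be done
None
```

I handed the job in at about 17.7 s. The gauge is seated and released on the pins, and the arm is holding the lid at the index-arm angle by its handle.

**Gauge:** I lowered the bare-aluminium gauge onto both pins with its pivot end towards the hinge. The height stopped changing as the vertical force rose to about 8.6 N, so I took the base as flush. After release, pictures showed a pin in the round hole and in the slot. The index arm measured 0.735 rad before I picked the gauge up and 0.732 rad seated, so its setting did not change within measuring error.

**Lid:** My last checks of the lid angle agree with the index arm to within about 0.003 rad, apart from the one below:

| Check | Angle (rad) |
|---|---|
| Index arm, seated | 0.732 |
| Lid, wrist-camera fit | 0.731 |
| Lid, from the gripper's x travel | 0.733 |
| Lid, scene overlay by eye | about 0.735 |

The lid held still over the 0.9 s before hand-in, with about 6 N sideways and 6 N down on the gripper. The final scene and top pictures showed nothing else propping the lid, and the bystanders I could see had not moved.

**Checks that failed or disagreed:**
- **Gripper height:** the direction from hinge to gripper gives about 0.745 rad. I put this down to the bar sliding roughly 4 mm down between the pads during the lift, so I relied on the camera fit and the x travel instead.
- **Side line:** no camera could see the dark line on the lid's right side, so I checked alignment only through these angles.

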